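Lay out the check weights for the return run

TASK

The first run of the balance check is done, and the return run takes the steel check weights in the opposite sequence. Move all four weights from their wooden block into the empty one in reverse order, as seen from the robot: the one that stands leftmost now goes into the rightmost seat, and so on along the row. Set each one down gently, standing upright on the bottom of its seat, and let none of them fall over.

Things in the scene. Friction and masses are not known exactly. Their poses are not given: they have to be found in the camera images.
- start_block: the pale wooden weight block that holds the weights at the start, 68 (x) x 256 (y) x 18 (z) mm, fixed. Origin: centre of its underside on the bench; y along its length (roughly to the robot's left), z up. Four round seats 53 mm across in a row at x = 0, y = +90, +30, -30, -90 mm; each is 8 mm deep with a 2 mm felt pad in it, so the weights stand 12 mm above the block's underside and 6 mm below its top face
- return_block: the other, empty wooden weight block, same size, same frame and same four felt-lined seats (y = +90, +30, -30, -90 mm, seat floor 12 mm above its underside), fixed. Either block can be the one nearer to the robot; both turn by at most about 7 degrees
- weight_a: the largest steel check weight: upright cylinder 37 mm across and 60 mm tall with a small knob on top, 72 mm in all, about 522 g, loose. Origin: centre of its flat underside; z up through the knob. Stands in any one of the start block's seats; grip it across the cylinder from above
- pad_a: grey felt pad 50 mm across, 2 mm thick, lying in the seat of the start block on which the largest weight (weight_a) stands at the start; fixed there, so it stays to show that weight's starting place. Origin: centre of its underside
- weight_b: the second largest steel check weight: upright cylinder 32 mm across and 52 mm tall with a small knob on top, 64 mm in all, about 338 g, loose. Origin: centre of its flat underside; z up through the knob. Stands in any one of the start block's seats; grip it across the cylinder from above
- pad_b: grey felt pad 50 mm across, 2 mm thick, lying in the seat of the start block on which the second largest weight (weight_b) stands at the start; fixed there, so it stays to show that weight's starting place. Origin: centre of its underside
- weight_c: the second smallest steel check weight: upright cylinder 27 mm across and 44 mm tall with a small knob on top, 56 mm in all, about 204 g, loose. Origin: centre of its flat underside; z up through the knob. Stands in any one of the start block's seats; grip it across the cylinder from above
- pad_c: grey felt pad 50 mm across, 2 mm thick, lying in the seat of the start block on which the second smallest weight (weight_c) stands at the start; fixed there, so it stays to show that weight's starting place. Origin: centre of its underside
- weight_d: the smallest steel check weight: upright cylinder 22 mm across and 38 mm tall with a small knob on top, 50 mm in all, about 117 g, loose. Origin: centre of its flat underside; z up through the knob. Stands in any one of the start block's seats; grip it across the cylinder from above
- pad_d: grey felt pad 50 mm across, 2 mm thick, lying in the seat of the start block on which the smallest weight (weight_d) stands at the start; fixed there, so it stays to show that weight's starting place. Origin: centre of its underside
There are look-alikes about, which are no part of the job. Leave any pink or red look-alike of the weight_d alone.

How it is judged:
By the outcome, as a careful person would: the job done as asked, in the order asked, and still so for the second after the job is handed in, with the robot touching nothing.
It also fails if it takes over 112 s, if anything falls off the work surface, if the arm or the gripper's body presses on something with over 40 N, if the wrist force passes 120 N, or if a joint passes its speed limit or range.

ROBOT

A 6-joint arm with a two-finger parallel gripper is mounted at the origin on a cart in front of the work surface, level with it; the furniture and walls round the work are solid. World frame = base frame: x ahead of the robot, y to its left, z up, the work surface at z = 0. Lengths are in mm, angles in degrees, forces in N, time in s.
With the tool pointing down it reaches from about 350 to 850 mm from the base axis. Payload 8.1 kg.
Tool frame: the origin (TCP) lies midway between the tips of the shut fingers; the grasp point (between the pads) lies 19 mm behind it (r.tcp_to_grasp is the distance from the TCP to the grasp point, in mm); z points along the fingers, y is the direction in which the jaws open and shut (so a half turn about z gives the same grasp; the last joint's range is limited). The gripper opens to 85 mm and grips with 20 to 120 N. Pads are 22 mm wide; open, the fingers measure 114 mm over their backs; the gripper's body (76 mm by 85 mm) begins 54 mm behind the grasp point. The pads swing forward as they close: fully open they stand 13 mm farther back than shut.
Start: joints at [64.664, 7.471, 85.268, -0, 87.261, -4.893], TCP at [209.545, 562.224, 231.292] pointing down, gripper open.
Joint ranges: [-169.43, 169.43], [-51.17, 129.36], [1.28, 143.12], [-76.62, 256.62], [0, 156.53], [-152.29, 152.29]. Speed limits (degrees/s): [136.94, 136.94, 159.86, 180, 180, 180].

INTERFACE

Orientations are given as [roll, pitch, yaw] about the fixed x, y, z axes, in that order (R = Rz(yaw) Ry(pitch) Rx(roll)).
In Python, from bench import r gives the robot as it stands.
- The arm moves only by the tool jog_arm, never from a script. Its argument "targets" is a list of rows, each a list of 7 numbers: the shift along the tool's x, y, z in m, then the turn, a rotation vector about the tool's x, y, z in rad, then the closure, from 0 (fully open) to 1 (shut). In form: [[dx, dy, dz, wx, wy, wz, claw], ...]. A call has 1 to 5 rows; each row is the pose to reach, as a shift and turn from the pose commanded when the call began, along the tool's axes at that moment; what a row does not reach only later rows make up. A row lasts 1/12 s, in which the tool goes at most 41.7 mm and 7.16 degrees, less where a joint would pass 70% of its speed; a pose out of reach is approached as far as the arm can. A call with a gripper value outside its range is refused whole. The fingers move at their own pace and stop on an object; "newtons" is the grip in N (left out, the last holds). Time passes only in rows, so rows that repeat a pose let the fingers close. It gives the time, the measured TCP pose, the force and the opening at its end, in the units of the state.
- r.sense(): the state, without advancing time (a new reading comes with each control period).
- r.snapshot(name): name is "scene" or "side" or "wrist"; returns a dict with "pixels" (480x640x3 uint8, red, green, blue), "fx", "fy", "cx", "cy" (pixels), "origin" and "attitude" of the camera in the world. Camera axes: x right, y down, z forward; pixel columns grow to the right and rows downward; lengths in mm; the calibration is good to about 2 mm. The wrist camera is an equidistant fisheye: a pixel r from the principal point sees the ray r / f radians off the axis. A picture is of the moment at which its call begins. There is no depth.
- r.hand_in(): hands the job in, once; it reports no verdict.
The state is a dict: "time": time; "joint_pos": joint angles; "qd": joint speeds; "joint_efforts": joint torques, N m; "tool_pos": TCP position; "tcp_rot": TCP orientation; "ft_force": force on the tool from outside, world axes, zero at the start; "wrist_torque": the same for the moment, N m; "finger_gap": finger opening in mm.
Only numpy, scipy, OpenCV 4.12 (cv2) and the standard library are available. Lean on these libraries where they do the work, as an engineer would, in place of code of your own. Each camera call takes 0.05 s, during which the arm holds its last target.

## Working session

There is one attempt and no reset: what is moved stays moved. The work goes in short steps, Python scripts to look and compute and a tool call to move; the robot and the scene stay as the last step left them, time stands still between calls to the robot, and variables do not carry over. Pictures are saved under pics/ and viewed, and the job is handed in when it is done.

Besides the shell and the picture viewer there is one more tool, called after "Emit:" by a JSON object that holds its "name" and its "arguments", one argument or row to a line. jog_arm: Moves the arm, as the interface text tells. Its arguments: {"type":"object","properties":{"targets":{"type":"array","items":{"type":"array","items":{"type":"number"}}},"newtons":{"type":"number"}},"required":["targets"]}

```bash
mkdir -p pics; ls; python3 - <<'E'
from bench import r
import cv2
print(r.sense(), r.tcp_to_grasp)
for n in ["scene","side","wrist"]:
    s=r.snapshot(n); cv2.imwrite(f"pics/{n}0.png",s["pixels"][:,:,::-1]); print(n,{k:v for k,v in s.items() if k!="pixels"})
E
```

```text
pics
{'time': 0.0, 'joint_pos': array([ 6.46625884e+01,  7.51404377e+00,  8.53288233e+01,  4.49231355e-05,
        8.72603960e+01, -4.89369341e+00]), 'qd': array([-0.00424667,  0.00053594,  0.00226895,  0.08284437, -0.04334719,
        0.07805541]), 'joint_efforts': array([ 1.09252476e-03, -5.69419527e+01, -5.00542867e+01, -4.03195872e-04,
        1.54509838e-02,  2.23633413e-05]), 'tool_pos': array([209.3269418 , 561.72856043, 230.25988288]), 'tcp_rot': array([-1.79897117e+02, -8.85378592e-03,  1.59556272e+02]), 'ft_force': array([-0.65524559, -0.30718336,  0.00257594]), 'wrist_torque': array([-0.01908368, -0.06623462,  0.050562  ]), 'finger_gap': 85.67342352852576} 18.700000000000003
scene {'fx': 484.12320946074, 'fy': 484.12320946074, 'cx': 306.45506277140714, 'cy': 240.51106642210675, 'origin': array([-70.24918667, 470.52987964, 484.39441176]), 'attitude': array([-120.65017625,    0.44816811, -117.84838188])}
side {'fx': 540.2821066009603, 'fy': 540.2821066009603, 'cx': 322.09763549310316, 'cy': 241.8851481553714, 'origin': array([ 237.42769457, -447.32636603,  524.0072293 ]), 'attitude': array([-125.74025424,    1.21179048,  -31.41365352])}
wrist {'fx': 371.64829954431775, 'fy': 371.64829954431775, 'cx': 316.8971438960743, 'cy': 242.79982794450171, 'origin': array([142.74065196, 588.13348954, 373.1636622 ]), 'attitude': array([1.63591866e+02, 1.09275299e-01, 6.96473326e+01])}
```

View pics/scene0.png

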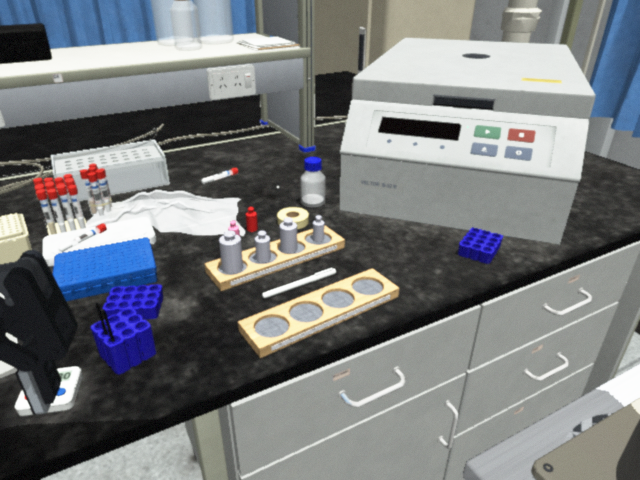

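View pics/side0.png

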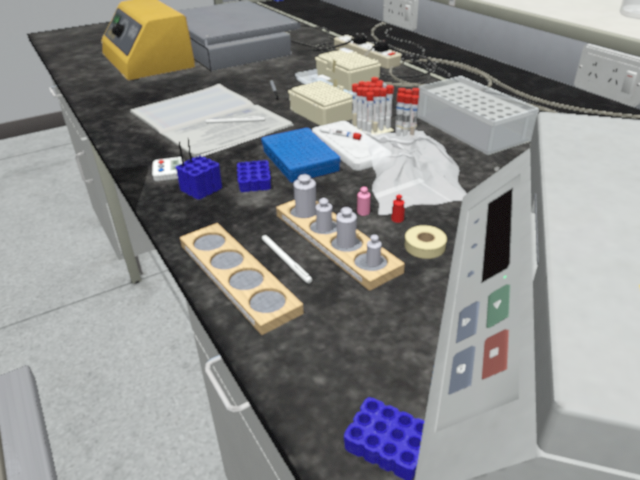

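View pics/wrist0.png

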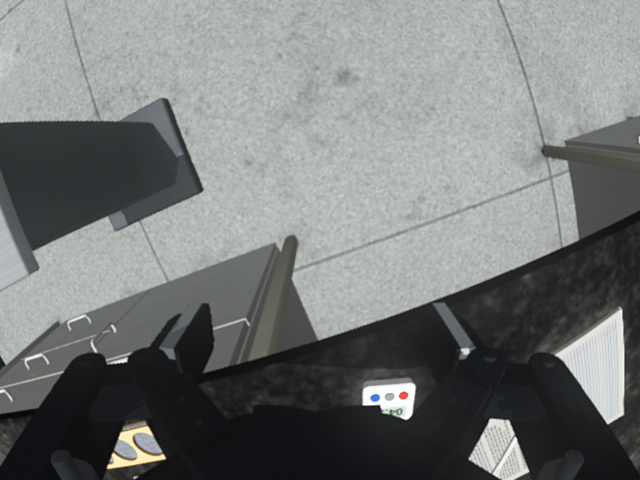

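The side view shows the filled block farther from the robot and the empty one nearer. From left to right (+y to −y) the weights are at about (305,195), (323,215), (346,228) and (374,252). The pink (363,200) and red (398,208) look-alikes stand behind the block. I'll check in close crops.

```bash
python3 - <<'E'
import cv2,numpy as np
a=cv2.imread("pics/side0.png")[165:335,170:440]; b=cv2.imread("pics/scene0.png")[200:360,195:410]
a=cv2.resize(a,None,fx=2.9,fy=2.9,interpolation=2); b=cv2.resize(b,None,fx=3.6,fy=3.6,interpolation=2)
cv2.imwrite("pics/c1.png",a);cv2.imwrite("pics/c2.png",b)
E
```

```text
(no output)
```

View pics/c1.png

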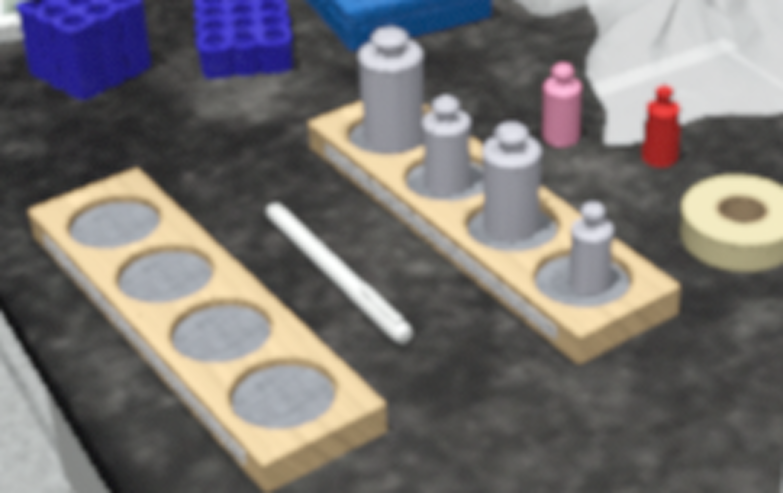

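View pics/c2.png

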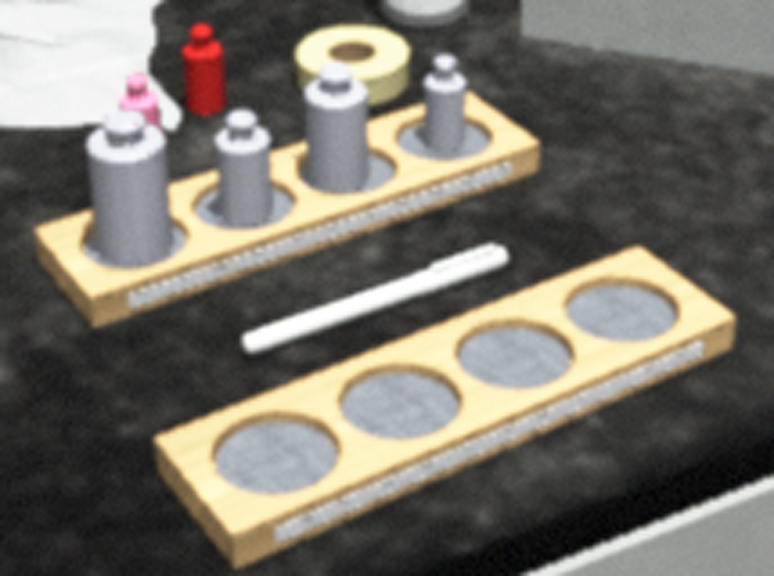

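```bash
cat > h.py <<'E'
import numpy as np, cv2
from scipy.spatial.transform import Rotation as R
def ray(s,uv):
    d=R.from_euler('xyz',s["attitude"],degrees=True).as_matrix()@np.array([(uv[0]-s["cx"])/s["fx"],(uv[1]-s["cy"])/s["fy"],1.])
    return np.array(s["origin"]),d
def onz(s,uv,z):
    o,d=ray(s,uv); return o+d*(z-o[2])/d[2]
def tri(s1,p1,s2,p2):
    (o1,d1),(o2,d2)=ray(s1,p1),ray(s2,p2)
    t=np.linalg.lstsq(np.c_[d1,-d2],o2-o1,rcond=None)[0]
    a,b=o1+t[0]*d1,o2+t[1]*d2
    return (a+b)/2,np.linalg.norm(a-b)
def proj(s,P):
    v=R.from_euler('xyz',s["attitude"],degrees=True).as_matrix().T@(np.array(P)-s["origin"])
    return np.array([s["cx"]+s["fx"]*v[0]/v[2],s["cy"]+s["fy"]*v[1]/v[2]])
E
python3 - <<'E'
from bench import r
from h import *
S=r.snapshot("side");C=r.snapshot("scene")
fs=lambda p:(170+p[0]/2.9,165+p[1]/2.9); fc=lambda p:(195+p[0]/3.6,200+p[1]/3.6)
# corners order: near-left(-x,+y), far-left(+x,+y), far-right(+x,-y), near-right(-x,-y)
ret_s=[(30,212),(138,168),(386,405),(265,463)]
ret_c=[(234,540),(157,440),(638,247),(735,320)]
st_s=[(310,125),(361,102),(679,285),(580,335)]
st_c=[(95,298),(38,230),(470,93),(540,148)]
for nm,a,b in (("ret",ret_s,ret_c),("start",st_s,st_c)):
    for cam,f,q in ((S,fs,a),(C,fc,b)):
        P=np.array([onz(cam,f(p),18)[:2] for p in q])
        e=[np.linalg.norm(P[i]-P[(i+1)%4]) for i in range(4)]
        v=(P[0]+P[1]-P[2]-P[3]); print(nm,P.mean(0).round(1),"yaw",np.degrees(np.arctan2(-v[0],v[1])).round(2),np.round(e,1))
    for p,q in zip(a,b):
        print("   tri",*[np.round(x,1) for x in tri(S,fs(p),C,fc(q))])
print("knobs")
kn_s=dict(a=(391,37),c=(446,104),b=(512,133),d=(593,211));kn_c=dict(a=(125,122),c=(241,120),b=(336,76),d=(445,64))
H=dict(a=72,b=64,c=56,d=50)
for k in "acbd":
    z=12+H[k]-2; print(k,onz(S,fs(kn_s[k]),z).round(1),onz(C,fc(kn_c[k]),z).round(1),*[np.round(x,1) for x in tri(S,fs(kn_s[k]),C,fc(kn_c[k]))])
# grey pads, return block
for nm,cam,f,cs in (("S",S,fs,[(114,223),(165,274),(220,332),(283,395)]),("C",C,fc,[(277,453),(400,403),(516,354),(621,310)])):
    for c in cs: print(nm,onz(cam,f(c),14).round(1))
E
```

```text
ret [451.4 171.2] yaw 4.94 [ 69.2 257.3  66.2 253.2]
ret [443.6 175.2] yaw 5.16 [ 68.8 254.1  69.3 254. ]
   tri [405.3 297.8  13.6] 4.6
   tri [473.4 303.2  15.3] 5.2
   tri [495.5  47.8  14.8] 2.9
   tri [427.7  42.7  14.8] 5.7
start [618.6 166.5] yaw 8.12 [ 39.5 256.8  67.1 251.6]
start [616.3 170.4] yaw 4.08 [ 67.6 253.7  69.2 250.6]
   tri [581.6 291.9  14.3] 3.6
   tri [625.6 300.2  20.7] 12.8
   tri [668.2  42.7  15.9] 5.7
   tri [601.7  38.6  14.3] 7.0
knobs
a [621.5 255.1  82. ] [612.3 258.7  82. ] [621.4 256.7  79. ] 4.2
c [622.7 196.8  66. ] [614.4 200.2  66. ] [622.5 197.9  63.3] 4.0
b [629.9 140.9  74. ] [619.1 146.5  74. ] [630.  142.6  70.3] 4.9
d [635.7  74.7  60. ] [627.3  80.1  60. ] [636.1  76.2  56.8] 3.8
S [443.7 263.6  14. ]
S [449.1 204.2  14. ]
S [453.4 143.6  14. ]
S [458.9  83.2  14. ]
C [440.1 262.5  14. ]
C [444.5 203.3  14. ]
C [450.2 142.6  14. ]
C [455.5  83.6  14. ]
```

The crops confirm the row, left to right: a (largest, side 305,195), c (323,215), b (346,228), d (smallest grey, 374,252). The candidates for "d" are the grey weight in the last seat, the pink one (363,200) and the red one (398,208). The grey one is right. So the return block should read d, b, c, a from left to right. I'll move the wrist over the scene and refine the positions.

Emit:
{"name": "jog_arm", "arguments": {
  "targets": [
    [-0.41, -0.19, -0.05, 0, 0, 1.127, 0.3],
    [-0.41, -0.19, -0.05, 0, 0, 1.127, 0.3],
    [-0.41, -0.19, -0.05, 0, 0, 1.127, 0.3],
    [-0.41, -0.19, -0.05, 0, 0, 1.127, 0.3],
    [-0.41, -0.19, -0.05, 0, 0, 1.127, 0.3]
  ]
}}

```text
time: 0.67
tool_pos: [356.0, 413.5, 254.4]
tcp_rot: [180.0, 0.0, 123.4]
ft_force: [1.3, 1.8, -0.8]
finger_gap: 59.8
```

```bash
cat >> h.py <<'E'
def row(r,x,y,z,yaw):
    s=r.sense(); T=R.from_euler('xyz',s["tcp_rot"],degrees=True); G=R.from_euler('xyz',[180,0,yaw],degrees=True)
    print("t",round(s["time"],2),"at",np.round(s["tool_pos"],1),"rpy",np.round(s["tcp_rot"],2),"gap",round(s["finger_gap"],1),"F",np.round(s["ft_force"],1))
    print("ROW",np.round(T.inv().apply(np.array([x,y,z])-s["tool_pos"])/1000,4),np.round((T.inv()*G).as_rotvec(),4))
E
python3 - <<'E'
from bench import r
from h import *
row(r,530,240,280,95)
E
```

```text
t 0.67 at [356.  413.5 254.4] rpy [180.     0.   123.43] gap 59.8 F [ 1.3  1.8 -0.8]
ROW [-0.2407  0.0496 -0.0256] [1.000e-04 0.000e+00 4.962e-01]
```

Emit:
{"name": "jog_arm", "arguments": {
  "targets": [
    [-0.24, 0.05, -0.025, 0, 0, 0.496, 0.3],
    [-0.24, 0.05, -0.025, 0, 0, 0.496, 0.3],
    [-0.24, 0.05, -0.025, 0, 0, 0.496, 0.3],
    [-0.24, 0.05, -0.025, 0, 0, 0.496, 0.3],
    [-0.24, 0.05, -0.025, 0, 0, 0.496, 0.3]
  ]
}}

```text
time: 1.08
tool_pos: [504.2, 268.1, 275.6]
tcp_rot: [180.0, -0.0, 94.9]
ft_force: [-0.6, 1.4, -0.2]
finger_gap: 59.9
```

Emit:
{"name": "jog_arm", "arguments": {
  "targets": [
    [-0.03, 0.008, -0.003, 0, 0, 0, 0.3],
    [-0.03, 0.008, -0.003, 0, 0, 0, 0.3]
  ]
}}

```text
time: 1.25
tool_pos: [516.6, 235.6, 278.8]
tcp_rot: [179.9, 0.1, 95.0]
ft_force: [-0.9, -0.2, -0.1]
finger_gap: 59.8
```

```bash
python3 - <<'E'
from bench import r
from h import *
row(r,530,240,280,95)
s=r.snapshot("wrist"); cv2.imwrite("pics/w1.png",s["pixels"][:,:,::-1]); print(s["origin"],s["attitude"])
E
```

```text
t 1.25 at [516.6 235.6 278.8] rpy [1.7993e+02 1.2000e-01 9.5020e+01] gap 59.8 F [-0.9 -0.2 -0.1]
ROW [ 0.0032  0.0137 -0.0012] [0.0012 0.0021 0.0004]
[510.79557667 308.53234299 421.45357104] [ 1.63440617e+02 -4.80910796e-02  5.11199977e+00]
```

View pics/w1.png

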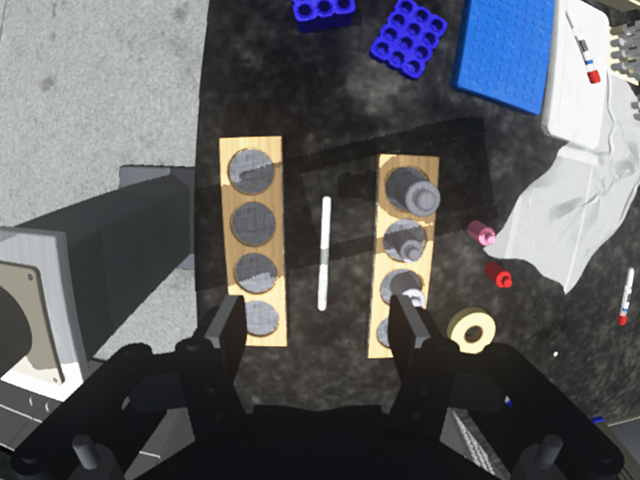

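The wrist view shows the return block at columns 220–287, rows 136–347, and the start block at columns 368–438, rows 154–360. Knobs: a (425,197), c (412,251), b (415,297). Pink is at (480,232) and red at (498,275), both clear of the row.

```bash
cat >> h.py <<'E'
def wz(s,uv,z):
    u=np.array([uv[0]-s["cx"],uv[1]-s["cy"]]); rr=np.hypot(*u); th=rr/s["fx"]
    c=np.array([*(u/rr*np.sin(th)),np.cos(th)])
    d=R.from_euler('xyz',s["attitude"],degrees=True).apply(c); o=np.array(s["origin"])
    return o+d*(z-o[2])/d[2]
def wood(s):
    hsv=cv2.cvtColor(s["pixels"],cv2.COLOR_RGB2HSV)
    m=((hsv[...,0]>10)&(hsv[...,0]<28)&(hsv[...,1]>60)&(hsv[...,2]>70)).astype(np.uint8)
    return cv2.morphologyEx(m,cv2.MORPH_CLOSE,np.ones((3,3),np.uint8))
E
python3 - <<'E'
from bench import r
from h import *
s=r.snapshot("wrist"); m=wood(s)
cs,_=cv2.findContours(m,cv2.RETR_EXTERNAL,cv2.CHAIN_APPROX_NONE)
for c in cs:
    if cv2.contourArea(c)<2000: continue
    P=np.array([wz(s,p[0],18)[:2] for p in c],np.float32)
    (cx,cy),sz,an=cv2.minAreaRect(P); print(cv2.boundingRect(c),"rect",round(cx,1),round(cy,1),np.round(sz,1),round(an,2))
hsv=cv2.cvtColor(s["pixels"],cv2.COLOR_RGB2HSV)
# pads: holes in return block
cs,h=cv2.findContours(m,cv2.RETR_CCOMP,cv2.CHAIN_APPROX_NONE)
for c,hh in zip(cs,h[0]):
    if hh[3]>=0 and cv2.contourArea(c)>400:
        P=np.array([wz(s,p[0],15)[:2] for p in c],np.float32); (ctr,rad)=cv2.minEnclosingCircle(P)
        print("hole",cv2.boundingRect(c),np.round(ctr,1),round(rad,1))
for k,uv,z in (("a",(425,197),82),("c",(412,251),66),("b",(415,297),74),("pink",(482,237),40),("red",(500,278),40)): print(k,wz(s,uv,z).round(1))
E
```

```text
(367, 156, 74, 205) rect 624.4 170.2 [ 72.9 259.4] 4.67
(219, 138, 70, 212) rect 449.9 173.8 [ 71.7 259.4] 5.11
hole (452, 315, 44, 39) [743.2  79.9] 33.4
hole (372, 255, 17, 78) [599.2 131.8] 51.4
hole (383, 220, 44, 55) [626.6 192.8] 35.6
hole (236, 255, 43, 41) [452.5 144.8] 26.3
hole (233, 204, 44, 44) [447.3 204.6] 26.1
hole (230, 151, 46, 46) [442.  264.3] 26.1
a [616.7 265.2  82. ]
c [617.  206.1  66. ]
b [626.9 158.5  74. ]
pink [706.6 222.2  40. ]
red [743.7 174.2  40. ]
```

```bash
python3 - <<'E'
from bench import r
from h import *
s=r.snapshot("wrist")
def wp(s,P):
    v=R.from_euler('xyz',s["attitude"],degrees=True).inv().apply(np.array(P)-s["origin"]); th=np.arctan2(np.hypot(v[0],v[1]),v[2]); 
    return np.array([s["cx"],s["cy"]])+s["fx"]*th*v[:2]/np.hypot(v[0],v[1])
for k,x,y,h in (("a",616.8,259.8,60),("c",621.9,200.1,44),("b",626.9,140.3,52),("d",632,80.6,38)):
    print(k,"base",wp(s,(x,y,12)).round(),"shoulder",wp(s,(x,y,12+h)).round(),"knob",wp(s,(x,y,24+h)).round())
im=s["pixels"][140:340,350:530,::-1]; cv2.imwrite("pics/w1c.png",cv2.resize(im,None,fx=3,fy=3,interpolation=2))
row(r,616,280,250,95)
E
```

```text
a base [408. 193.] shoulder [422. 203.] knob [426. 205.]
c base [405. 244.] shoulder [414. 256.] knob [417. 259.]
b base [401. 291.] shoulder [410. 310.] knob [413. 315.]
d base [396. 333.] shoulder [402. 349.] knob [404. 355.]
t 1.4 at [513.7 240.6 278.2] rpy [-1.7997e+02 -2.0000e-02  9.5270e+01] gap 59.6 F [0.4 0.2 0.2]
ROW [0.0298 0.1055 0.0281] [-0.0005 -0.0004  0.0046]
```

View pics/w1c.png

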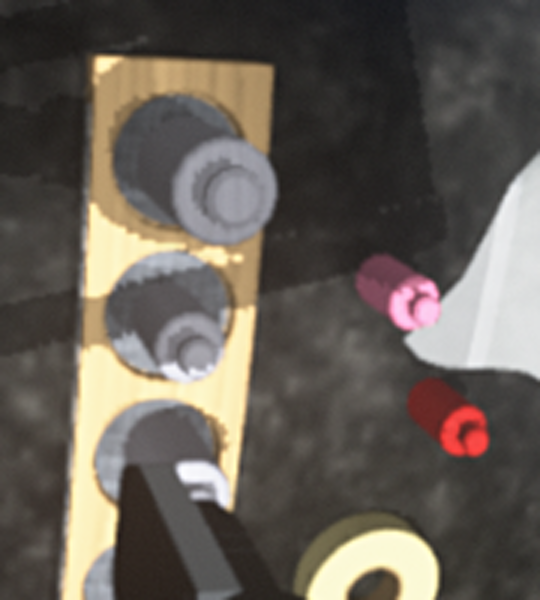

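The predicted knob pixels (a 426,205 and c 417,259) match the image (428,204 and 414,257), so the block poses hold. The pink and red ones stand about 90 mm or more beyond the row. Picking a first.

```bash
python3 - <<'E'
from bench import r
from h import *
row(r,617,259.5,130,95)
E
```

```text
t 1.4 at [513.7 240.6 278.2] rpy [-1.7997e+02 -2.0000e-02  9.5270e+01] gap 59.6 F [0.4 0.2 0.2]
ROW [0.0093 0.1047 0.1481] [-0.0005 -0.0004  0.0046]
```

Emit:
{"name": "jog_arm", "arguments": {
  "targets": [
    [0.0093, 0.1047, 0.05, 0, 0, 0.0046, 0.3],
    [0.0093, 0.1047, 0.05, 0, 0, 0.0046, 0.3],
    [0.0093, 0.1047, 0.08, 0, 0, 0.0046, 0.3],
    [0.0093, 0.1047, 0.12, 0, 0, 0.0046, 0.3],
    [0.0093, 0.1047, 0.135, 0, 0, 0.0046, 0.3]
  ]
}}

```text
time: 1.82
tool_pos: [615.6, 261.0, 137.7]
tcp_rot: [-179.7, 0.0, 95.2]
ft_force: [-0.3, -0.0, -1.9]
finger_gap: 59.8
```

Emit:
{"name": "jog_arm", "arguments": {
  "targets": [
    [0, 0, 0, 0, 0, 0, 0.3],
    [0, 0, 0, 0, 0, 0, 0.3]
  ]
}}

```text
time: 1.98
tool_pos: [614.9, 260.7, 141.4]
tcp_rot: [-179.7, 0.0, 95.2]
ft_force: [-0.2, 0.1, 0.8]
finger_gap: 59.7
```

```bash
python3 - <<'E'
from bench import r
from h import *
row(r,617,259.5,28,95)
for n in ("side","scene"):
    s=r.snapshot(n); cv2.imwrite(f"pics/p1{n}.png",s["pixels"][:,:,::-1])
s=r.snapshot("side"); a=s["pixels"][90:330,170:490,::-1]; s=r.snapshot("scene"); b=s["pixels"][120:360,180:440,::-1]
cv2.imwrite("pics/p1.png",cv2.resize(np.hstack([a,b]),None,fx=1.35,fy=1.35))
E
```

```text
t 1.98 at [614.9 260.7 141.4] rpy [-1.7973e+02  5.0000e-02  9.5170e+01] gap 59.7 F [-0.2  0.1  0.8]
ROW [-0.0012  0.0025  0.1133] [-0.0047  0.0009  0.003 ]
```

View pics/p1.png

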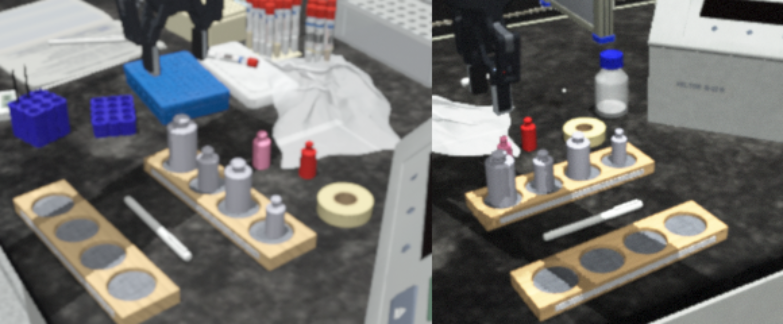

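The gripper straddles weight a (side crop 182,140). Descending.

Emit:
{"name": "jog_arm", "arguments": {
  "targets": [
    [-0.001, 0.0025, 0.03, -0.0047, 0, 0.003, 0.3],
    [-0.001, 0.0025, 0.06, -0.0047, 0, 0.003, 0.3],
    [-0.001, 0.0025, 0.09, -0.0047, 0, 0.003, 0.3],
    [-0.001, 0.0025, 0.105, -0.0047, 0, 0.003, 0.3],
    [-0.001, 0.0025, 0.113, -0.0047, 0, 0.003, 0.3]
  ]
}}

```text
time: 2.6
tool_pos: [618.8, 258.7, 29.0]
tcp_rot: [179.8, 0.0, 94.9]
ft_force: [-0.5, -1.0, 0.1]
finger_gap: 59.9
```

Emit:
{"name": "jog_arm", "arguments": {
  "targets": [
    [0, 0, 0, 0, 0, 0, 0.45],
    [0, 0, 0, 0, 0, 0, 0.6],
    [0, 0, 0, 0, 0, 0, 0.75],
    [0, 0, 0, 0, 0, 0, 0.75],
    [0, 0, 0, 0, 0, 0, 0.75]
  ],
  "newtons": 60
}}

```text
time: 3.02
tool_pos: [621.1, 259.3, 32.4]
tcp_rot: [179.6, -0.0, 94.9]
ft_force: [-0.2, -0.1, 2.7]
finger_gap: 35.5
```

```bash
python3 - <<'E'
from bench import r
from h import *
row(r,617,259.5,28,95)
E
```

```text
t 3.02 at [621.1 259.3  32.4] rpy [ 1.7956e+02 -4.0000e-02  9.4890e+01] gap 35.5 F [-0.2 -0.1  2.7]
ROW [ 0.0005 -0.0041  0.0043] [ 0.0076 -0.0007 -0.0019]
```

Emit:
{"name": "jog_arm", "arguments": {
  "targets": [
    [0, 0, -0.01, 0, 0, 0, 0.75],
    [0, 0, -0.03, 0, 0, 0, 0.75],
    [0, 0, -0.055, 0, 0, 0, 0.75],
    [0, 0, -0.08, 0, 0, 0, 0.75],
    [0, 0, -0.1, 0, 0, 0, 0.75]
  ]
}}

```text
time: 3.43
tool_pos: [619.5, 258.9, 132.9]
tcp_rot: [179.7, -0.0, 94.9]
ft_force: [-0.4, 0.8, -4.4]
finger_gap: 35.7
```

```bash
python3 - <<'E'
from bench import r
from h import *
row(r,457.7,84.8,125,95)
s=r.snapshot("side"); a=s["pixels"][90:330,170:490,::-1]; s=r.snapshot("scene"); b=s["pixels"][120:360,180:440,::-1]
cv2.imwrite("pics/p2.png",cv2.resize(np.hstack([a,b]),None,fx=1.35,fy=1.35))
row(r,457.7,84.8,125,95)
E
```

```text
t 3.43 at [619.5 258.9 132.9] rpy [ 1.7967e+02 -2.0000e-02  9.4890e+01] gap 35.7 F [-0.4  0.8 -4.4]
ROW [-0.1597 -0.1761  0.0068] [ 0.0058 -0.0003 -0.0019]
t 3.53 at [622.2 259.8 136.3] rpy [ 1.7925e+02 -1.1000e-01  9.4900e+01] gap 35.8 F [ 0.9  0.3 -3.9]
ROW [-0.1603 -0.1789  0.0086] [ 0.0131 -0.0019 -0.0018]
```

View pics/p2.png

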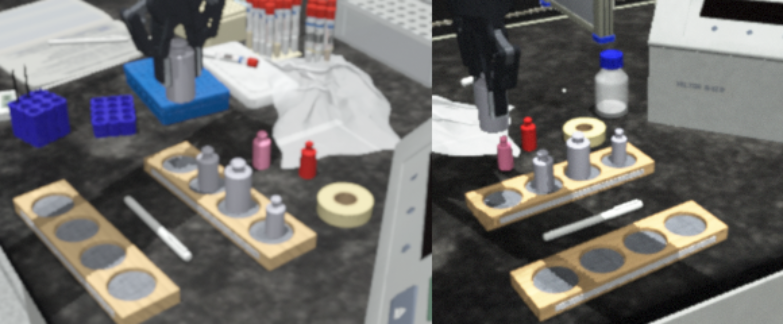

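Weight a is lifted and hangs upright (side crop 180,75). Carrying it to the rightmost seat of the return block.

Emit:
{"name": "jog_arm", "arguments": {
  "targets": [
    [-0.015, -0.017, 0, 0.006, 0, -0.0018, 0.75],
    [-0.04, -0.045, 0, 0.006, 0, -0.0018, 0.75],
    [-0.065, -0.072, 0, 0.006, 0, -0.0018, 0.75],
    [-0.09, -0.1, 0, 0.006, 0, -0.0018, 0.75],
    [-0.115, -0.128, 0, 0.006, 0, -0.0018, 0.75]
  ]
}}

```text
time: 3.95
tool_pos: [499.1, 132.2, 127.7]
tcp_rot: [-179.8, 0.0, 95.0]
ft_force: [0.1, -0.1, -4.4]
finger_gap: 35.7
```

Emit:
{"name": "jog_arm", "arguments": {
  "targets": [
    [-0.025, -0.028, 0.007, 0, 0, 0, 0.75],
    [-0.037, -0.042, 0.007, 0, 0, 0, 0.75],
    [-0.045, -0.05, 0.007, 0, 0, 0, 0.75],
    [-0.045, -0.05, 0.007, 0, 0, 0, 0.75],
    [-0.045, -0.05, 0.007, 0, 0, 0, 0.75]
  ]
}}

```text
time: 4.37
tool_pos: [455.1, 83.9, 122.0]
tcp_rot: [-179.9, -0.0, 94.9]
ft_force: [0.7, -0.1, -5.0]
finger_gap: 35.8
```

```bash
python3 - <<'E'
from bench import r
from h import *
row(r,457.7,84.8,33,95)
s=r.snapshot("side"); a=s["pixels"][140:360,150:470,::-1]; s=r.snapshot("scene"); b=s["pixels"][180:400,200:460,::-1]
cv2.imwrite("pics/p3.png",cv2.resize(np.hstack([a,b]),None,fx=1.35,fy=1.35))
row(r,457.7,84.8,33,95)
s=r.snapshot("wrist"); cv2.imwrite("pics/p3w.png",s["pixels"][:,:,::-1])
E
```

```text
t 4.37 at [455.1  83.9 122. ] rpy [-1.7988e+02 -1.0000e-02  9.4930e+01] gap 35.8 F [ 0.7 -0.1 -5. ]
ROW [0.0006 0.0029 0.089 ] [-0.002  -0.0002 -0.0012]
t 4.47 at [456.   84.6 122.5] rpy [-1.7993e+02 -2.0000e-02  9.5000e+01] gap 35.5 F [ 0.8  0.5 -4.5]
ROW [0.     0.0018 0.0895] [-0.0012 -0.0003  0.    ]
```

View pics/p3.png

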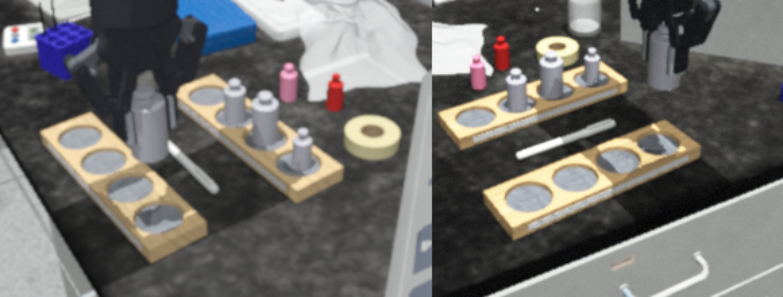

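View pics/p3w.png

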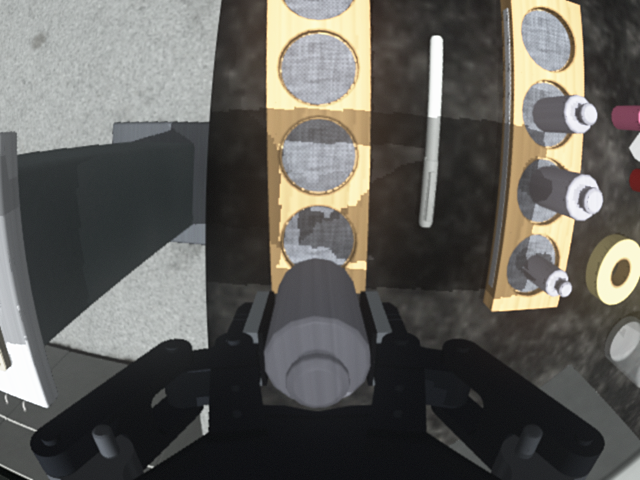

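```bash
python3 - <<'E'
from bench import r
from h import *
s=r.snapshot("wrist")
for n,uv in (("+30",(318,68)),("-30",(319,155)),("-90",(319,242)),("st+90",(547,40))): print(n,wz(s,uv,14).round(1))
E
```

```text
+30 [446.9 203.9  14. ]
-30 [452.8 144.8  14. ]
-90 [458.3  84.2  14. ]
st+90 [617.5 260.1  14. ]
```

Seats measured from here match the plan within 1 mm. Lowering.

Emit:
{"name": "jog_arm", "arguments": {
  "targets": [
    [0, 0.0015, 0.02, 0, 0, 0, 0.75],
    [0, 0.0015, 0.045, 0, 0, 0, 0.75],
    [0, 0.0015, 0.065, 0, 0, 0, 0.75],
    [0, 0.0015, 0.08, 0, 0, 0, 0.75],
    [0, 0.0015, 0.084, 0, 0, 0, 0.75]
  ]
}}

```text
time: 4.98
tool_pos: [455.0, 84.6, 35.7]
tcp_rot: [-179.6, -0.0, 95.0]
ft_force: [-0.9, 0.2, -5.3]
finger_gap: 36.0
```

Emit:
{"name": "jog_arm", "arguments": {
  "targets": [
    [0, 0, 0.0, 0, 0, 0, 0.75],
    [0, 0, 0.0, 0, 0, 0, 0.75]
  ]
}}

```text
time: 5.15
tool_pos: [457.6, 84.6, 39.3]
tcp_rot: [-179.9, -0.0, 95.0]
ft_force: [0.3, 0.1, -4.6]
finger_gap: 35.3
```

Emit:
{"name": "jog_arm", "arguments": {
  "targets": [
    [0, 0, 0.003, 0, 0, 0, 0.75],
    [0, 0, 0.005, 0, 0, 0, 0.75],
    [0, 0, 0.005, 0, 0, 0, 0.75]
  ]
}}

```text
time: 5.4
tool_pos: [457.6, 84.4, 34.3]
tcp_rot: [-180.0, 0.0, 95.0]
ft_force: [0.4, -0.0, -3.9]
finger_gap: 35.8
```

Emit:
{"name": "jog_arm", "arguments": {
  "targets": [
    [0, 0, 0.0007, 0, 0, 0, 0.75],
    [0, 0, 0.0014, 0, 0, 0, 0.75],
    [0, 0, 0.0014, 0, 0, 0, 0.75]
  ]
}}

```text
time: 5.65
tool_pos: [457.1, 84.3, 32.5]
tcp_rot: [-179.9, 0.0, 95.0]
ft_force: [-0.4, -0.1, -4.6]
finger_gap: 36.0
```

Emit:
{"name": "jog_arm", "arguments": {
  "targets": [
    [0, 0, 0.0007, 0, 0, 0, 0.75],
    [0, 0, 0.0012, 0, 0, 0, 0.75],
    [0, 0, 0.0012, 0, 0, 0, 0.75]
  ]
}}

```text
time: 5.9
tool_pos: [457.2, 84.3, 32.4]
tcp_rot: [-179.9, 0.0, 95.0]
ft_force: [-8.1, -0.8, 10.3]
finger_gap: 35.7
```

```bash
python3 - <<'E'
from bench import r
from h import *
row(r,457.7,84.8,33,95)
s=r.snapshot("side"); a=s["pixels"][190:330,180:340,::-1]; s=r.snapshot("scene"); b=s["pixels"][220:360,300:460,::-1]
cv2.imwrite("pics/p4.png",cv2.resize(np.hstack([a,b]),None,fx=2.4,fy=2.4))
E
```

```text
t 5.9 at [457.2  84.3  32.4] rpy [-1.7992e+02  1.0000e-02  9.5000e+01] gap 35.7 F [-8.1 -0.8 10.3]
ROW [ 0.0005  0.0006 -0.0007] [-0.0015  0.0001  0.    ]
```

View pics/p4.png

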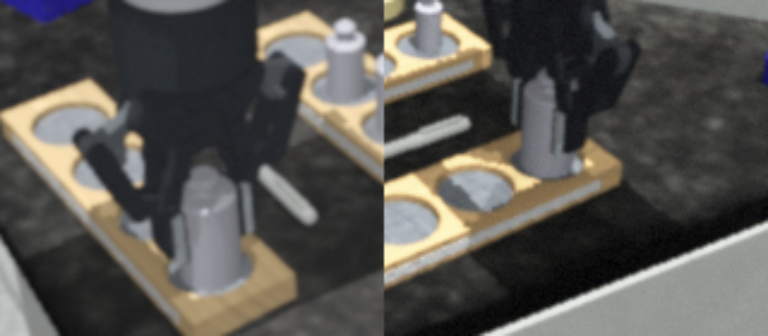

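Contact shows at the same TCP height as at pick-up (32.4), and weight a sits inside its seat. Releasing gently.

Emit:
{"name": "jog_arm", "arguments": {
  "targets": [
    [0, 0, -0.0005, 0, 0, 0, 0.5],
    [0, 0, -0.0005, 0, 0, 0, 0.4],
    [0, 0, -0.0005, 0, 0, 0, 0.35],
    [0, 0, -0.0005, 0, 0, 0, 0.3],
    [0, 0, -0.0005, 0, 0, 0, 0.3]
  ]
}}

```text
time: 6.42
tool_pos: [457.3, 84.3, 31.8]
tcp_rot: [-179.9, -0.0, 95.0]
ft_force: [0.2, -0.1, -0.2]
finger_gap: 60.0
```

Emit:
{"name": "jog_arm", "arguments": {
  "targets": [
    [0, 0, -0.01, 0, 0, 0, 0.3],
    [0, 0, -0.035, 0, 0, 0, 0.3],
    [0, 0, -0.07, 0, 0, 0, 0.3],
    [0, 0, -0.105, 0, 0, 0, 0.3],
    [0, 0, -0.12, 0, 0, 0, 0.3]
  ]
}}

```text
time: 6.83
tool_pos: [459.4, 84.5, 157.5]
tcp_rot: [179.7, 0.0, 95.0]
ft_force: [1.5, 0.1, -0.1]
finger_gap: 59.9
```

```bash
python3 - <<'E'
from bench import r
from h import *
row(r,627.5,140.8,140,95)
s=r.snapshot("wrist"); cv2.imwrite("pics/p5w.png",s["pixels"][:,:,::-1])
s=r.snapshot("side"); a=s["pixels"][190:330,180:420,::-1]
cv2.imwrite("pics/p5.png",cv2.resize(a,None,fx=2.4,fy=2.4))
E
```

```text
t 6.83 at [459.4  84.5 157.5] rpy [1.797e+02 1.000e-02 9.500e+01] gap 59.9 F [ 1.5  0.1 -0.1]
ROW [0.0415 0.1722 0.0184] [ 0.0052  0.0001 -0.    ]
```

View pics/p5.png

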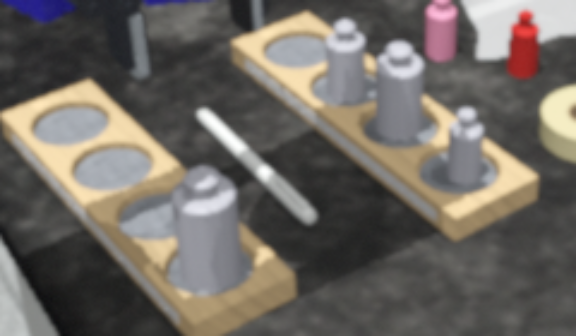

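View pics/p5w.png

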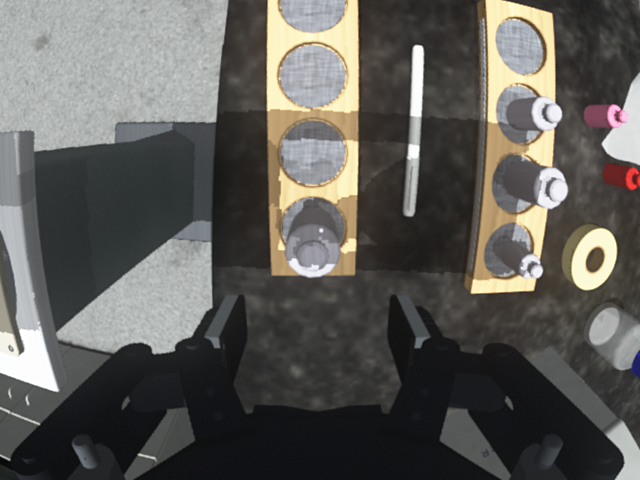

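Weight a stands upright in the rightmost return seat (wrist 312,257). The other knobs show at c (553,114), b (558,189) and d (535,269).

```bash
python3 - <<'E'
from bench import r
from h import *
s=r.snapshot("wrist")
for k,uv,z in (("c",(553,114),68),("b",(558,188),76),("d",(535,269),62),("a",(312,255),84)): print(k,wz(s,uv,z).round(1))
row(r,629,141.5,130,95)
E
```

```text
c [619.4 198.5  68. ]
b [627.2 146.6  76. ]
d [632.4  81.   62. ]
a [458.3  85.9  84. ]
t 6.98 at [458.7  84.4 154.2] rpy [179.81   0.    95.  ] gap 59.8 F [ 0.3  0.3 -1.2]
ROW [0.0421 0.1745 0.0248] [ 0.0033  0.0001 -0.0001]
```

Emit:
{"name": "jog_arm", "arguments": {
  "targets": [
    [0.01, 0.035, 0, 0.0033, 0, 0, 0.3],
    [0.02, 0.075, 0.005, 0.0033, 0, 0, 0.3],
    [0.03, 0.115, 0.01, 0.0033, 0, 0, 0.3],
    [0.04, 0.155, 0.015, 0.0033, 0, 0, 0.3],
    [0.044, 0.173, 0.025, 0.0033, 0, 0, 0.3]
  ]
}}

```text
time: 7.4
tool_pos: [628.5, 144.5, 124.9]
tcp_rot: [-179.8, -0.0, 95.0]
ft_force: [1.3, -0.1, 0.6]
finger_gap: 59.7
```

Emit:
{"name": "jog_arm", "arguments": {
  "targets": [
    [0, 0, 0, 0, 0, 0, 0.3],
    [0, 0, 0, 0, 0, 0, 0.3],
    [0, 0, 0, 0, 0, 0, 0.3]
  ]
}}

```text
time: 7.65
tool_pos: [624.2, 142.9, 125.0]
tcp_rot: [-179.6, 0.0, 95.0]
ft_force: [0.4, 0.4, -0.6]
finger_gap: 59.9
```

```bash
python3 - <<'E'
from bench import r
from h import *
row(r,627.5,143.5,30,95)
s=r.snapshot("wrist"); cv2.imwrite("pics/p6w.png",s["pixels"][:,:,::-1])
s=r.snapshot("side"); a=s["pixels"][150:310,220:460,::-1]
s=r.snapshot("scene"); b=s["pixels"][180:340,200:400,::-1]
cv2.imwrite("pics/p6.png",cv2.resize(np.hstack([a,b]),None,fx=1.8,fy=1.8))
E
```

```text
t 7.65 at [624.2 142.9 125. ] rpy [-1.7956e+02  1.0000e-02  9.5000e+01] gap 59.9 F [ 0.4  0.4 -0.6]
ROW [0.0003 0.004  0.095 ] [-0.0077  0.0002 -0.    ]
```

View pics/p6.png

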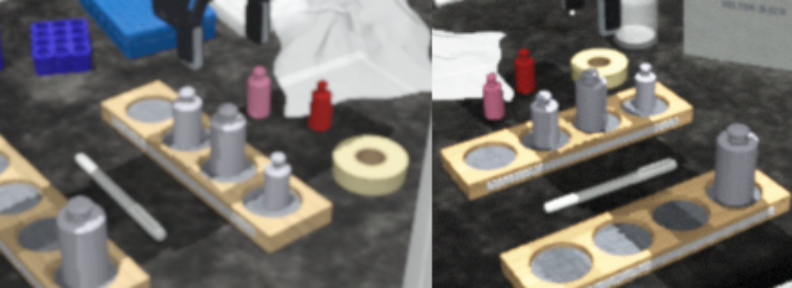

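View pics/p6w.png

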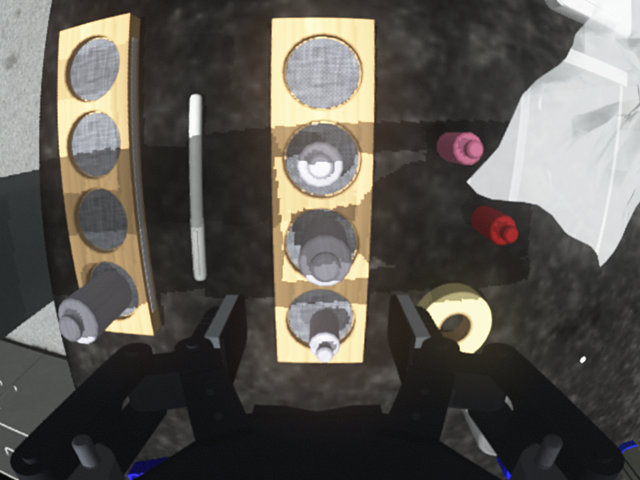

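```bash
python3 - <<'E'
from bench import r
from h import *
s=r.snapshot("wrist")
for k,uv,z in (("c",(320,163),68),("b",(323,266),76),("d",(323,350),62)): print(k,wz(s,uv,z).round(1))
row(r,628,143.5,30,95)
E
```

```text
c [622.2 201.2  68. ]
b [628.9 145.5  76. ]
d [635.1  81.6  62. ]
t 7.85 at [625.3 142.9 127.3] rpy [-179.79    0.     94.98] gap 60.0 F [ 0.1  0.2 -0.4]
ROW [0.0004 0.0031 0.0973] [-0.0037 -0.     -0.0003]
```

Emit:
{"name": "jog_arm", "arguments": {
  "targets": [
    [0.0015, 0.003, 0.03, -0.0037, 0, 0, 0.3],
    [0.0015, 0.003, 0.055, -0.0037, 0, 0, 0.3],
    [0.0015, 0.003, 0.08, -0.0037, 0, 0, 0.3],
    [0.0015, 0.003, 0.09, -0.0037, 0, 0, 0.3],
    [0.0015, 0.003, 0.097, -0.0037, 0, 0, 0.3]
  ]
}}

```text
time: 8.27
tool_pos: [626.5, 144.5, 28.0]
tcp_rot: [-179.8, 0.0, 95.0]
ft_force: [0.6, 1.5, -0.7]
finger_gap: 59.4
```

Emit:
{"name": "jog_arm", "arguments": {
  "targets": [
    [0, 0, 0, 0, 0, 0, 0.45],
    [0, 0, 0, 0, 0, 0, 0.6],
    [0, 0, 0, 0, 0, 0, 0.8],
    [0, 0, 0, 0, 0, 0, 0.8],
    [0, 0, 0, 0, 0, 0, 0.8]
  ],
  "newtons": 50
}}

```text
time: 8.68
tool_pos: [629.5, 145.1, 31.5]
tcp_rot: [179.9, -0.0, 95.0]
ft_force: [-0.7, -0.5, 5.4]
finger_gap: 30.7
```

```bash
python3 - <<'E'
from bench import r
from h import *
row(r,628,144,30,95)
s=r.snapshot("side"); a=s["pixels"][150:310,220:460,::-1]
s=r.snapshot("scene"); b=s["pixels"][180:340,200:400,::-1]
cv2.imwrite("pics/p7.png",cv2.resize(np.hstack([a,b]),None,fx=1.8,fy=1.8))
row(r,628,144,30,95)
E
```

```text
t 8.68 at [629.5 145.1  31.5] rpy [ 1.7988e+02 -1.0000e-02  9.5000e+01] gap 30.7 F [-0.7 -0.5  5.4]
ROW [-0.001  -0.0016  0.0015] [ 0.0022 -0.0002 -0.0001]
t 8.78 at [629.5 145.1  31.5] rpy [ 1.7988e+02 -1.0000e-02  9.5000e+01] gap 30.5 F [-0.8 -0.5  6.9]
ROW [-0.001  -0.0016  0.0015] [ 0.0021 -0.0001 -0.0001]
```

View pics/p7.png

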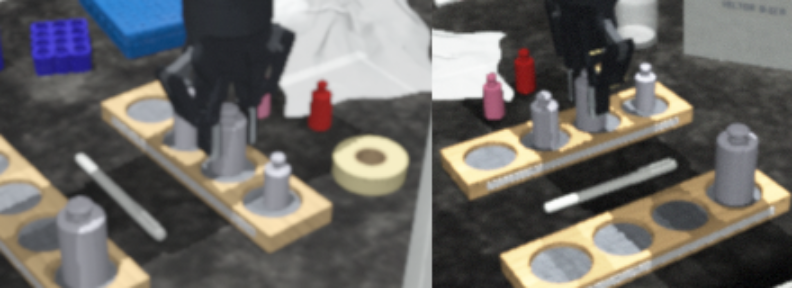

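Weight b is gripped (gap 30.7; neighbours untouched). Lifting it and carrying it to return seat +30, at (447,204).

Emit:
{"name": "jog_arm", "arguments": {
  "targets": [
    [0, 0, -0.01, 0, 0, 0, 0.8],
    [0, 0, -0.03, 0, 0, 0, 0.8],
    [0, 0, -0.055, 0, 0, 0, 0.8],
    [0, 0, -0.08, 0, 0, 0, 0.8],
    [0.005, -0.01, -0.095, 0, 0, 0, 0.8]
  ]
}}

```text
time: 9.2
tool_pos: [619.9, 148.5, 128.2]
tcp_rot: [179.8, 0.0, 94.9]
ft_force: [1.2, 0.2, -1.8]
finger_gap: 30.7
```

```bash
python3 - <<'E'
from bench import r
from h import *
row(r,447.1,204.2,120,95)
E
```

```text
t 9.2 at [619.9 148.5 128.2] rpy [1.7981e+02 1.0000e-02 9.4950e+01] gap 30.7 F [ 1.2  0.2 -1.8]
ROW [ 0.0704 -0.1674  0.0076] [ 0.0034  0.0002 -0.0009]
```

Emit:
{"name": "jog_arm", "arguments": {
  "targets": [
    [0.012, -0.03, 0, 0.003, 0, 0, 0.8],
    [0.024, -0.06, 0, 0.003, 0, 0, 0.8],
    [0.038, -0.09, 0, 0.003, 0, 0, 0.8],
    [0.051, -0.12, 0, 0.003, 0, 0, 0.8],
    [0.061, -0.145, 0, 0.003, 0, 0, 0.8]
  ]
}}

```text
time: 9.62
tool_pos: [465.6, 197.6, 124.6]
tcp_rot: [-179.7, -0.0, 95.0]
ft_force: [-0.8, -0.2, -2.8]
finger_gap: 30.5
```

Emit:
{"name": "jog_arm", "arguments": {
  "targets": [
    [0.006, -0.015, 0.006, 0, 0, 0, 0.8],
    [0.0095, -0.022, 0.006, 0, 0, 0, 0.8],
    [0.0095, -0.022, 0.006, 0, 0, 0, 0.8],
    [0.0095, -0.022, 0.006, 0, 0, 0, 0.8]
  ]
}}

```text
time: 9.95
tool_pos: [445.9, 204.7, 119.3]
tcp_rot: [-179.8, 0.0, 95.0]
ft_force: [0.8, -0.2, -3.1]
finger_gap: 30.6
```

```bash
python3 - <<'E'
from bench import r
from h import *
s=r.snapshot("wrist"); cv2.imwrite("pics/p8w.png",s["pixels"][:,:,::-1])
row(r,447.1,204.2,38,95)
E
```

```text
t 10.0 at [446.4 204.6 119.4] rpy [-179.86   -0.     94.99] gap 30.8 F [ 0.2  0.3 -2.8]
ROW [-0.0005  0.0008  0.0814] [-0.0024 -0.     -0.0002]
```

View pics/p8w.png

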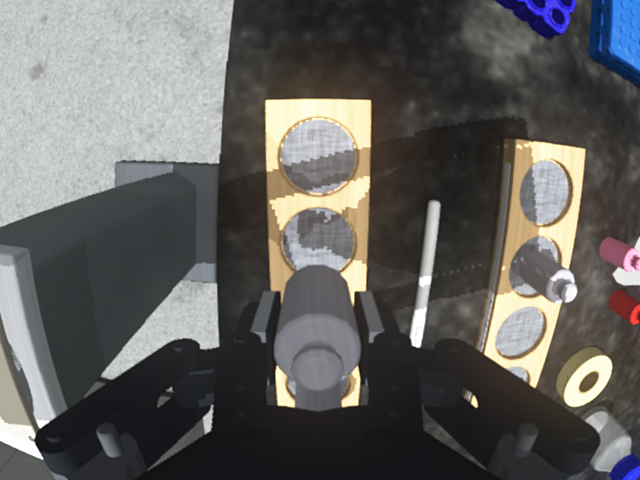

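Weight b hangs over seat +30 (319,242), with the same geometry as the first placement. Lowering.

Emit:
{"name": "jog_arm", "arguments": {
  "targets": [
    [0, 0.0005, 0.02, -0.002, 0, 0, 0.8],
    [0, 0.0005, 0.045, -0.002, 0, 0, 0.8],
    [0, 0.0005, 0.065, -0.002, 0, 0, 0.8],
    [0, 0.0005, 0.078, -0.002, 0, 0, 0.8],
    [0, 0.0005, 0.082, -0.002, 0, 0, 0.8]
  ]
}}

```text
time: 10.42
tool_pos: [444.8, 203.6, 34.2]
tcp_rot: [-179.7, 0.1, 94.9]
ft_force: [-0.9, -0.7, -3.2]
finger_gap: 30.4
```

Emit:
{"name": "jog_arm", "arguments": {
  "targets": [
    [0, 0, 0.001, 0, 0, 0, 0.8],
    [0, 0, 0.002, 0, 0, 0, 0.8],
    [0, 0, 0.002, 0, 0, 0, 0.8]
  ]
}}

```text
time: 10.67
tool_pos: [446.7, 204.9, 35.8]
tcp_rot: [-180.0, -0.0, 95.0]
ft_force: [-0.4, 0.8, -2.1]
finger_gap: 30.5
```

Emit:
{"name": "jog_arm", "arguments": {
  "targets": [
    [0, 0, 0.0015, 0, 0, 0, 0.8],
    [0, 0, 0.0025, 0, 0, 0, 0.8],
    [0, 0, 0.003, 0, 0, 0, 0.8],
    [0, 0, 0.003, 0, 0, 0, 0.8]
  ]
}}

```text
time: 11.0
tool_pos: [445.5, 204.8, 31.9]
tcp_rot: [-179.9, -0.0, 95.0]
ft_force: [-0.9, 0.5, -3.4]
finger_gap: 30.7
```

Emit:
{"name": "jog_arm", "arguments": {
  "targets": [
    [0, 0, 0.0006, 0, 0, 0, 0.8],
    [0, 0, 0.0012, 0, 0, 0, 0.8],
    [0, 0, 0.0012, 0, 0, 0, 0.8]
  ]
}}

```text
time: 11.25
tool_pos: [445.6, 204.8, 31.4]
tcp_rot: [-179.9, -0.0, 95.0]
ft_force: [-4.2, -1.4, 7.5]
finger_gap: 30.8
```

Contact is at 31.4, equal to the pick height. Releasing and going up.

Emit:
{"name": "jog_arm", "arguments": {
  "targets": [
    [0, 0, -0.0005, 0, 0, 0, 0.55],
    [0, 0, -0.0005, 0, 0, 0, 0.45],
    [0, 0, -0.0005, 0, 0, 0, 0.4],
    [0, 0, -0.0005, 0, 0, 0, 0.35],
    [0, 0, -0.0005, 0, 0, 0, 0.35]
  ]
}}

```text
time: 11.67
tool_pos: [445.5, 204.8, 31.0]
tcp_rot: [-179.9, -0.0, 95.0]
ft_force: [-0.6, 0.4, -0.4]
finger_gap: 55.6
```

Emit:
{"name": "jog_arm", "arguments": {
  "targets": [
    [0, 0, -0.01, 0, 0, 0, 0.35],
    [0, 0, -0.035, 0, 0, 0, 0.35],
    [0, 0, -0.07, 0, 0, 0, 0.35],
    [0, 0, -0.1, 0, 0, 0, 0.35],
    [0, 0, -0.11, 0, 0, 0, 0.35]
  ]
}}

```text
time: 12.08
tool_pos: [448.3, 205.6, 147.1]
tcp_rot: [179.7, -0.1, 95.0]
ft_force: [1.3, -0.1, 1.2]
finger_gap: 55.6
```

Emit:
{"name": "jog_arm", "arguments": {
  "targets": [
    [0, 0, 0, 0, 0, 0, 0.35],
    [0, 0, 0, 0, 0, 0, 0.35]
  ]
}}

```text
time: 12.25
tool_pos: [446.1, 204.9, 141.7]
tcp_rot: [-180.0, -0.0, 95.0]
ft_force: [0.4, -0.6, -1.0]
finger_gap: 55.1
```

```bash
python3 - <<'E'
from bench import r
from h import *
s=r.snapshot("wrist"); cv2.imwrite("pics/p9w.png",s["pixels"][:,:,::-1])
row(r,621.5,200,125,95)
E
```

```text
t 12.3 at [445.2 204.6 140.3] rpy [-1.7985e+02  1.0000e-02  9.5000e+01] gap 55.6 F [ 0.1 -0.7 -0.6]
ROW [-0.0199  0.1753  0.0148] [-0.0027  0.0002 -0.0001]
```

View pics/p9w.png

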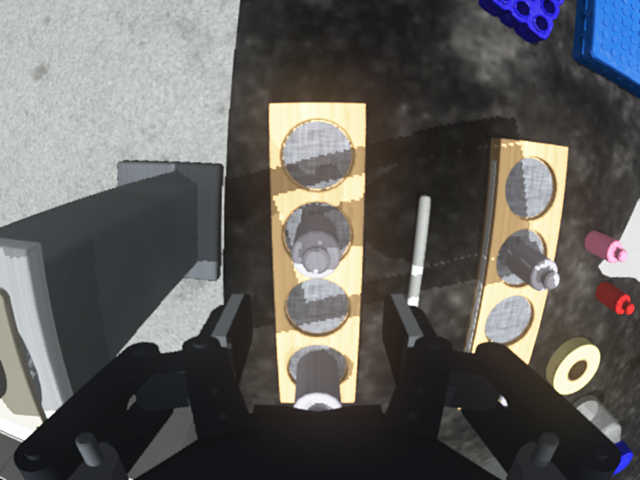

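Weight b stands upright in seat +30 (317,257) and a is undisturbed. Next is c.

Emit:
{"name": "jog_arm", "arguments": {
  "targets": [
    [-0.004, 0.035, 0, -0.002, 0, 0, 0.35],
    [-0.009, 0.075, 0.004, -0.002, 0, 0, 0.35],
    [-0.014, 0.115, 0.008, -0.002, 0, 0, 0.35],
    [-0.018, 0.155, 0.012, -0.002, 0, 0, 0.35],
    [-0.02, 0.175, 0.015, -0.002, 0, 0, 0.35]
  ]
}}

```text
time: 12.72
tool_pos: [623.6, 198.9, 122.1]
tcp_rot: [-179.8, 0.0, 94.9]
ft_force: [1.6, 0.2, 0.2]
finger_gap: 55.6
```

Emit:
{"name": "jog_arm", "arguments": {
  "targets": [
    [0, 0, 0, 0, 0, 0, 0.35],
    [0, 0, 0, 0, 0, 0, 0.35],
    [0, 0, 0, 0, 0, 0, 0.35]
  ]
}}

```text
time: 12.97
tool_pos: [619.9, 199.8, 123.5]
tcp_rot: [-179.8, 0.0, 95.0]
ft_force: [-0.7, 0.5, 0.4]
finger_gap: 55.8
```

```bash
python3 - <<'E'
from bench import r
from h import *
s=r.snapshot("wrist"); cv2.imwrite("pics/p10w.png",s["pixels"][:,:,::-1])
row(r,621.5,200,28,95)
E
```

```text
t 13.02 at [620.  200.1 124.3] rpy [-1.7985e+02  1.0000e-02  9.5010e+01] gap 55.1 F [ 0.2 -0.1 -0.2]
ROW [-0.0002  0.0017  0.0963] [-0.0026  0.0002  0.0003]
```

View pics/p10w.png

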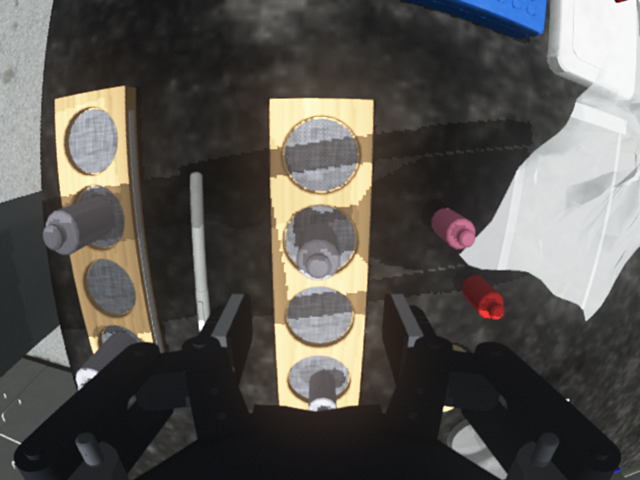

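```bash
python3 - <<'E'
from bench import r
from h import *
s=r.snapshot("wrist")
print(wz(s,(318,263),68).round(1), wz(s,(321,404),62).round(1))
row(r,621,200,28,95)
E
```

```text
[621.1 202.3  68. ] [633.2  93.5  62. ]
t 13.07 at [620.3 200.2 125. ] rpy [-1.7992e+02  1.0000e-02  9.5020e+01] gap 55.7 F [0.6 0.8 0.1]
ROW [-0.0002  0.0008  0.097 ] [-0.0015  0.0001  0.0004]
```

Emit:
{"name": "jog_arm", "arguments": {
  "targets": [
    [0.001, 0.001, 0.03, -0.0015, 0, 0, 0.35],
    [0.001, 0.001, 0.055, -0.0015, 0, 0, 0.35],
    [0.001, 0.001, 0.08, -0.0015, 0, 0, 0.35],
    [0.001, 0.001, 0.095, -0.0015, 0, 0, 0.35],
    [0.001, 0.001, 0.101, -0.0015, 0, 0, 0.35]
  ]
}}

```text
time: 13.48
tool_pos: [619.8, 200.9, 21.7]
tcp_rot: [-179.8, 0.0, 95.0]
ft_force: [-0.5, -0.3, -0.8]
finger_gap: 55.9
```

Emit:
{"name": "jog_arm", "arguments": {
  "targets": [
    [0, 0, 0, 0, 0, 0, 0.5],
    [0, 0, 0, 0, 0, 0, 0.65],
    [0, 0, 0, 0, 0, 0, 0.85],
    [0, 0, 0, 0, 0, 0, 0.85],
    [0, 0, 0, 0, 0, 0, 0.85]
  ],
  "newtons": 40
}}

```text
time: 13.9
tool_pos: [623.9, 201.4, 26.5]
tcp_rot: [179.7, -0.0, 95.0]
ft_force: [-0.3, 0.1, 2.6]
finger_gap: 25.5
```

```bash
python3 - <<'E'
from bench import r
from h import *
s=r.snapshot("side"); a=s["pixels"][130:310,220:460,::-1]
s=r.snapshot("scene"); b=s["pixels"][160:340,200:400,::-1]
cv2.imwrite("pics/p11.png",cv2.resize(np.hstack([a,b]),None,fx=1.8,fy=1.8))
row(r,628,144,30,95)
E
```

```text
t 14.0 at [623.9 201.5  26.5] rpy [ 1.7975e+02 -3.0000e-02  9.4990e+01] gap 25.8 F [-2.7  0.4  6.5]
ROW [-0.0576 -0.0009 -0.0035] [ 0.0044 -0.0005 -0.0001]
```

View pics/p11.png

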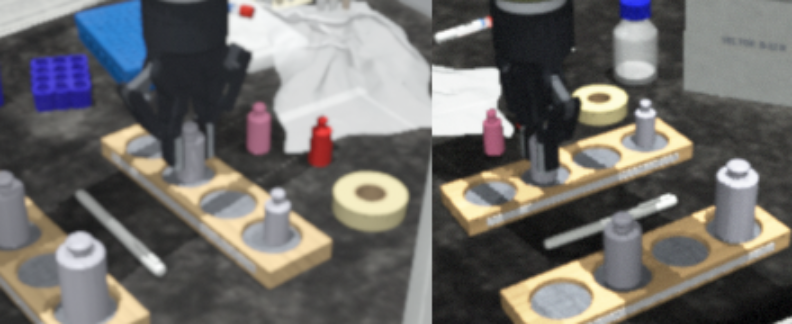

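Weight c is gripped (gap 25.6). It goes to seat −30, between b and a.

Emit:
{"name": "jog_arm", "arguments": {
  "targets": [
    [0, 0, -0.01, 0, 0, 0, 0.85],
    [0, 0, -0.03, 0, 0, 0, 0.85],
    [0, 0, -0.055, 0, 0, 0, 0.85],
    [0, 0, -0.08, 0, 0, 0, 0.85],
    [-0.005, -0.015, -0.1, 0, 0, 0, 0.85]
  ]
}}

```text
time: 14.42
tool_pos: [609.8, 195.4, 127.4]
tcp_rot: [179.7, -0.0, 95.0]
ft_force: [1.6, 0.8, -1.4]
finger_gap: 25.8
```

```bash
python3 - <<'E'
from bench import r
from h import *
row(r,452.6,144.6,120,95)
E
```

```text
t 14.42 at [609.8 195.4 127.4] rpy [ 1.7972e+02 -4.0000e-02  9.5000e+01] gap 25.8 F [ 1.6  0.8 -1.4]
ROW [-0.0369 -0.161   0.0066] [ 0.0049 -0.0006  0.    ]
```

Emit:
{"name": "jog_arm", "arguments": {
  "targets": [
    [-0.006, -0.03, 0, 0.003, 0, 0, 0.85],
    [-0.013, -0.06, 0, 0.003, 0, 0, 0.85],
    [-0.02, -0.09, 0, 0.003, 0, 0, 0.85],
    [-0.027, -0.12, 0, 0.003, 0, 0, 0.85],
    [-0.033, -0.142, 0, 0.003, 0, 0, 0.85]
  ]
}}

```text
time: 14.83
tool_pos: [466.9, 149.0, 124.2]
tcp_rot: [-179.8, 0.0, 95.0]
ft_force: [-0.3, 0.5, -1.8]
finger_gap: 25.3
```

Emit:
{"name": "jog_arm", "arguments": {
  "targets": [
    [-0.003, -0.011, 0.004, 0, 0, 0, 0.85],
    [-0.004, -0.018, 0.004, 0, 0, 0, 0.85],
    [-0.004, -0.018, 0.004, 0, 0, 0, 0.85],
    [-0.004, -0.018, 0.004, 0, 0, 0, 0.85]
  ]
}}

```text
time: 15.17
tool_pos: [452.3, 144.2, 121.1]
tcp_rot: [-180.0, -0.0, 95.0]
ft_force: [-0.4, 0.1, -1.3]
finger_gap: 25.7
```

```bash
python3 - <<'E'
from bench import r
from h import *
s=r.snapshot("wrist"); cv2.imwrite("pics/p12w.png",s["pixels"][:,:,::-1])
row(r,452.6,144.6,32,95)
E
```

```text
t 15.22 at [452.7 144.3 121.1] rpy [ 1.800e+02 -1.000e-02  9.499e+01] gap 25.8 F [ 0.3  0.6 -2.4]
ROW [ 0.0003 -0.0001  0.0891] [ 0.     -0.0002 -0.0001]
```

View pics/p12w.png

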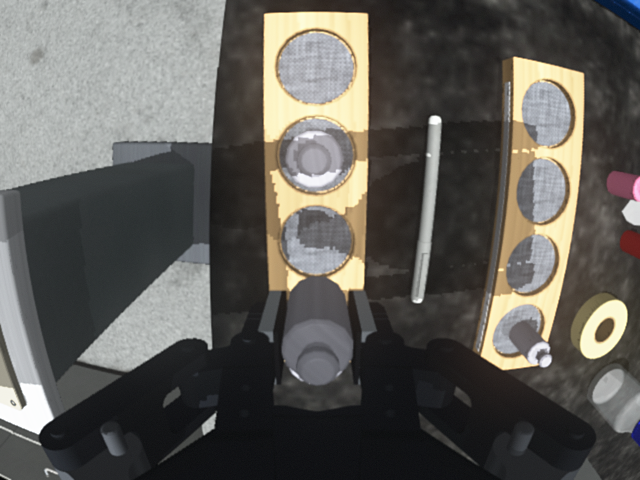

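Weight c hangs over seat −30 (317,241). Lowering.

Emit:
{"name": "jog_arm", "arguments": {
  "targets": [
    [0, 0, 0.02, 0, 0, 0, 0.85],
    [0, 0, 0.045, 0, 0, 0, 0.85],
    [0, 0, 0.068, 0, 0, 0, 0.85],
    [0, 0, 0.084, 0, 0, 0, 0.85],
    [0, 0, 0.089, 0, 0, 0, 0.85]
  ]
}}

```text
time: 15.63
tool_pos: [450.2, 143.8, 28.5]
tcp_rot: [-179.7, 0.0, 95.0]
ft_force: [0.4, -0.4, -3.0]
finger_gap: 25.5
```

Emit:
{"name": "jog_arm", "arguments": {
  "targets": [
    [0, 0, 0.001, 0, 0, 0, 0.85],
    [0, 0, 0.002, 0, 0, 0, 0.85],
    [0, 0, 0.002, 0, 0, 0, 0.85]
  ]
}}

```text
time: 15.88
tool_pos: [452.9, 144.3, 30.6]
tcp_rot: [180.0, -0.0, 95.0]
ft_force: [0.6, 0.5, -2.4]
finger_gap: 25.7
```

Emit:
{"name": "jog_arm", "arguments": {
  "targets": [
    [0, 0, 0.0015, 0, 0, 0, 0.85],
    [0, 0, 0.0025, 0, 0, 0, 0.85],
    [0, 0, 0.003, 0, 0, 0, 0.85],
    [0, 0, 0.003, 0, 0, 0, 0.85]
  ]
}}

```text
time: 16.22
tool_pos: [451.8, 144.1, 26.7]
tcp_rot: [-180.0, -0.0, 95.0]
ft_force: [0.5, 0.9, -2.2]
finger_gap: 25.7
```

Emit:
{"name": "jog_arm", "arguments": {
  "targets": [
    [0, 0, 0.0006, 0, 0, 0, 0.85],
    [0, 0, 0.0012, 0, 0, 0, 0.85],
    [0, 0, 0.0012, 0, 0, 0, 0.85]
  ]
}}

```text
time: 16.47
tool_pos: [451.9, 144.1, 26.5]
tcp_rot: [-179.9, 0.0, 95.0]
ft_force: [-6.5, -0.9, 11.2]
finger_gap: 25.7
```

Contact is at 26.5, the same as at pick-up. Releasing.

Emit:
{"name": "jog_arm", "arguments": {
  "targets": [
    [0, 0, -0.0005, 0, 0, 0, 0.6],
    [0, 0, -0.0005, 0, 0, 0, 0.5],
    [0, 0, -0.0005, 0, 0, 0, 0.45],
    [0, 0, -0.0005, 0, 0, 0, 0.4],
    [0, 0, -0.0005, 0, 0, 0, 0.4]
  ]
}}

```text
time: 16.88
tool_pos: [451.6, 144.0, 25.7]
tcp_rot: [-179.9, -0.0, 95.0]
ft_force: [0.2, -0.3, 0.1]
finger_gap: 51.3
```

Emit:
{"name": "jog_arm", "arguments": {
  "targets": [
    [0, 0, -0.01, 0, 0, 0, 0.4],
    [0, 0, -0.035, 0, 0, 0, 0.4],
    [0, 0, -0.07, 0, 0, 0, 0.4],
    [0, 0, -0.1, 0, 0, 0, 0.4],
    [0, 0, -0.11, 0, 0, 0, 0.4]
  ]
}}

```text
time: 17.3
tool_pos: [454.5, 144.6, 141.7]
tcp_rot: [179.7, -0.0, 95.0]
ft_force: [0.7, 0.3, 1.3]
finger_gap: 51.1
```

Emit:
{"name": "jog_arm", "arguments": {
  "targets": [
    [0, 0, 0, 0, 0, 0, 0.4],
    [0, 0, 0, 0, 0, 0, 0.4]
  ]
}}

```text
time: 17.47
tool_pos: [452.2, 144.1, 136.4]
tcp_rot: [180.0, -0.0, 95.0]
ft_force: [0.3, -0.1, -0.1]
finger_gap: 51.4
```

```bash
python3 - <<'E'
from bench import r
from h import *
s=r.snapshot("wrist"); cv2.imwrite("pics/p13w.png",s["pixels"][:,:,::-1])
row(r,633,80.8,125,95)
E
```

```text
t 17.52 at [451.3 144.  135. ] rpy [-179.87    0.     95.  ] gap 51.1 F [ 0.4 -0.2 -0.6]
ROW [-0.0787  0.1755  0.0096] [-0.0022  0.0001 -0.0001]
```

View pics/p13w.png

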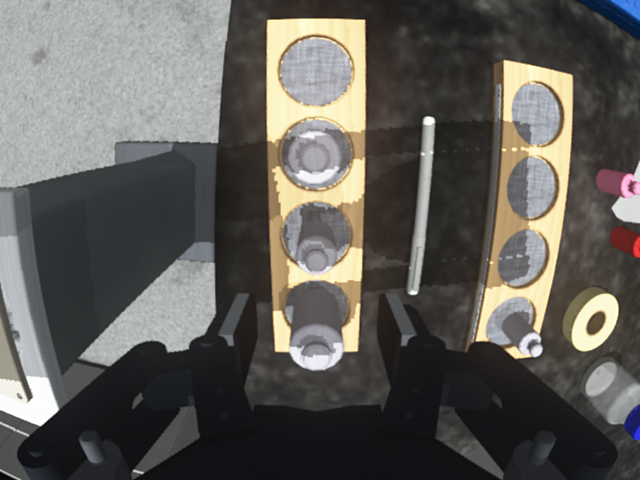

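Weights b (316,153), c (316,258) and a (316,348) all stand in their seats. Now d.

Emit:
{"name": "jog_arm", "arguments": {
  "targets": [
    [-0.015, 0.033, 0, -0.002, 0, 0, 0.4],
    [-0.031, 0.07, 0.002, -0.002, 0, 0, 0.4],
    [-0.047, 0.105, 0.004, -0.002, 0, 0, 0.4],
    [-0.063, 0.14, 0.006, -0.002, 0, 0, 0.4],
    [-0.077, 0.172, 0.01, -0.002, 0, 0, 0.4]
  ]
}}

```text
time: 17.93
tool_pos: [630.4, 81.2, 122.8]
tcp_rot: [-179.9, 0.0, 95.0]
ft_force: [0.3, -0.6, 1.4]
finger_gap: 51.4
```

Emit:
{"name": "jog_arm", "arguments": {
  "targets": [
    [-0.0015, 0.0035, 0, 0, 0, 0, 0.4],
    [-0.0015, 0.0035, 0, 0, 0, 0, 0.4],
    [-0.0015, 0.0035, 0, 0, 0, 0, 0.4]
  ]
}}

```text
time: 18.18
tool_pos: [631.8, 81.0, 122.9]
tcp_rot: [-179.8, -0.0, 95.0]
ft_force: [0.4, -0.3, -0.1]
finger_gap: 51.6
```

```bash
python3 - <<'E'
from bench import r
from h import *
s=r.snapshot("wrist"); cv2.imwrite("pics/p14w.png",s["pixels"][:,:,::-1])
row(r,633,80.8,21,95)
E
```

```text
t 18.23 at [631.8  81.5 123.8] rpy [-1.7985e+02 -2.0000e-02  9.5010e+01] gap 50.9 F [-1.8 -1.1 -0.4]
ROW [-0.0008  0.0014  0.1028] [-0.0025 -0.0003  0.0001]
```

View pics/p14w.png

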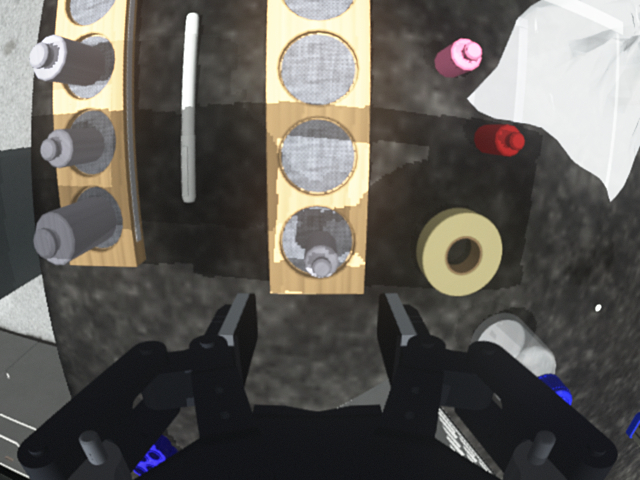

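```bash
python3 - <<'E'
from bench import r
from h import *
s=r.snapshot("wrist")
print(wz(s,(321,264),62).round(1),wz(s,(325,247),31).round(1))
row(r,633.5,81,21,95)
E
```

```text
[634.9  81.3  62. ] [637.7  82.5  31. ]
t 18.28 at [632.   81.7 124.7] rpy [-1.7993e+02 -1.0000e-02  9.5030e+01] gap 50.9 F [-0.   0.6  0.5]
ROW [-0.0008  0.0016  0.1037] [-0.0012 -0.0003  0.0005]
```

Emit:
{"name": "jog_arm", "arguments": {
  "targets": [
    [0, 0.0025, 0.03, -0.0015, 0, 0, 0.4],
    [0, 0.0025, 0.055, -0.0015, 0, 0, 0.4],
    [0, 0.0025, 0.08, -0.0015, 0, 0, 0.4],
    [0, 0.0025, 0.095, -0.0015, 0, 0, 0.4],
    [0, 0.0025, 0.104, -0.0015, 0, 0, 0.4]
  ]
}}

```text
time: 18.7
tool_pos: [633.7, 81.9, 19.4]
tcp_rot: [-179.9, -0.0, 95.0]
ft_force: [-0.5, -0.3, -0.1]
finger_gap: 51.4
```

Emit:
{"name": "jog_arm", "arguments": {
  "targets": [
    [0, 0, 0, 0, 0, 0, 0.55],
    [0, 0, 0, 0, 0, 0, 0.7],
    [0, 0, 0, 0, 0, 0, 0.9],
    [0, 0, 0, 0, 0, 0, 0.9],
    [0, 0, 0, 0, 0, 0, 0.9]
  ],
  "newtons": 30
}}

```text
time: 19.12
tool_pos: [637.2, 81.4, 23.2]
tcp_rot: [179.7, 0.0, 95.0]
ft_force: [-1.1, 0.6, 2.8]
finger_gap: 20.9
```

```bash
python3 - <<'E'
from bench import r
from h import *
s=r.snapshot("side"); a=s["pixels"][130:310,220:460,::-1]
s=r.snapshot("scene"); b=s["pixels"][160:340,200:400,::-1]
cv2.imwrite("pics/p15.png",cv2.resize(np.hstack([a,b]),None,fx=1.8,fy=1.8))
row(r,628,144,30,95)
E
```

```text
t 19.22 at [637.2  81.4  23.2] rpy [179.73   0.    95.  ] gap 20.9 F [-0.8  0.6  6.1]
ROW [ 0.0632 -0.0037 -0.0068] [ 0.0047  0.0001 -0.0001]
```

View pics/p15.png

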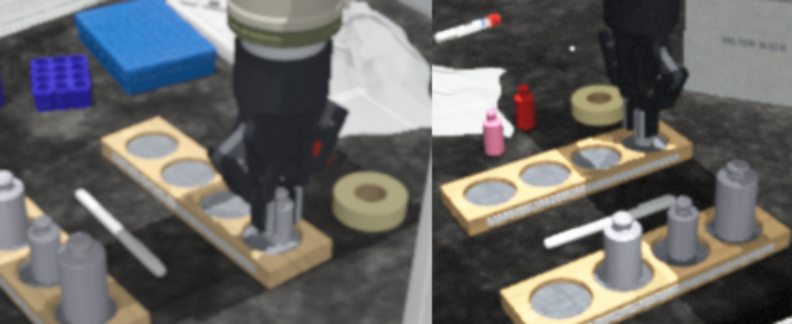

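Weight d is gripped (gap 20.9). It goes to the leftmost return seat.

Emit:
{"name": "jog_arm", "arguments": {
  "targets": [
    [0, 0, -0.01, 0, 0, 0, 0.9],
    [0, 0, -0.03, 0, 0, 0, 0.9],
    [0, 0, -0.055, 0, 0, 0, 0.9],
    [0, 0, -0.08, 0, 0, 0, 0.9],
    [0.01, -0.01, -0.105, 0, 0, 0, 0.9]
  ]
}}

```text
time: 19.63
tool_pos: [625.8, 89.0, 128.2]
tcp_rot: [179.8, 0.0, 94.9]
ft_force: [0.5, 0.1, -0.6]
finger_gap: 20.8
```

```bash
python3 - <<'E'
from bench import r
from h import *
row(r,442.1,264.2,122,95)
E
```

```text
t 19.63 at [625.8  89.  128.2] rpy [1.7983e+02 5.0000e-02 9.4910e+01] gap 20.8 F [ 0.5  0.1 -0.6]
ROW [ 0.1903 -0.168   0.0055] [ 0.003   0.0008 -0.0015]
```

Emit:
{"name": "jog_arm", "arguments": {
  "targets": [
    [0.025, -0.022, 0, 0.003, 0, -0.001, 0.9],
    [0.052, -0.046, 0, 0.003, 0, -0.001, 0.9],
    [0.08, -0.07, 0, 0.003, 0, -0.001, 0.9],
    [0.107, -0.094, 0, 0.003, 0, -0.001, 0.9],
    [0.134, -0.118, 0, 0.003, 0, -0.001, 0.9]
  ]
}}

```text
time: 20.05
tool_pos: [494.3, 214.4, 126.8]
tcp_rot: [-180.0, -0.0, 95.0]
ft_force: [0.1, 1.2, -1.1]
finger_gap: 21.1
```

Emit:
{"name": "jog_arm", "arguments": {
  "targets": [
    [0.025, -0.022, 0.003, 0, 0, 0, 0.9],
    [0.045, -0.04, 0.005, 0, 0, 0, 0.9],
    [0.055, -0.049, 0.005, 0, 0, 0, 0.9],
    [0.055, -0.049, 0.005, 0, 0, 0, 0.9],
    [0.055, -0.049, 0.005, 0, 0, 0, 0.9]
  ]
}}

```text
time: 20.47
tool_pos: [442.2, 264.3, 121.8]
tcp_rot: [180.0, 0.0, 95.1]
ft_force: [-0.6, 0.0, -0.7]
finger_gap: 20.9
```

```bash
python3 - <<'E'
from bench import r
from h import *
s=r.snapshot("wrist"); cv2.imwrite("pics/p16w.png",s["pixels"][:,:,::-1])
row(r,442.1,264.2,28,95)
E
```

```text
t 20.52 at [442.8 263.8 121.9] rpy [1.7999e+02 1.0000e-02 9.5080e+01] gap 21.0 F [ 0.3 -0.9 -0.9]
ROW [ 0.0005 -0.0007  0.0939] [0.0002 0.0002 0.0014]
```

View pics/p16w.png

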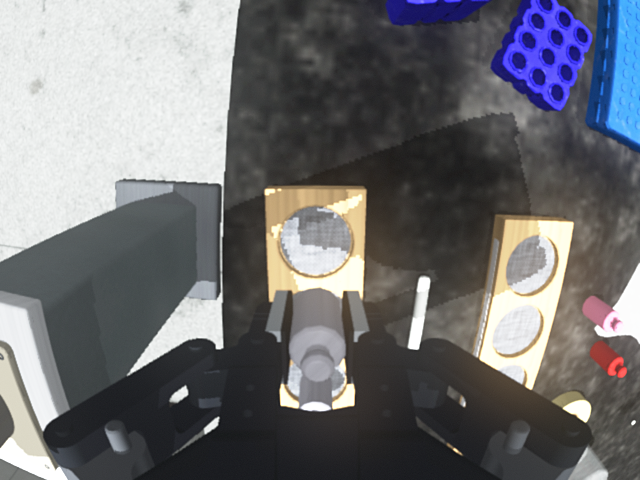

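Weight d is over the leftmost seat (317,241). Lowering.

Emit:
{"name": "jog_arm", "arguments": {
  "targets": [
    [0, 0, 0.02, 0, 0, 0, 0.9],
    [0, 0, 0.045, 0, 0, 0, 0.9],
    [0, 0, 0.07, 0, 0, 0, 0.9],
    [0, 0, 0.086, 0, 0, 0, 0.9],
    [0, 0, 0.092, 0, 0, 0, 0.9]
  ]
}}

```text
time: 20.93
tool_pos: [441.1, 262.0, 26.3]
tcp_rot: [-179.7, 0.1, 94.9]
ft_force: [0.0, 0.8, -1.4]
finger_gap: 21.1
```

Emit:
{"name": "jog_arm", "arguments": {
  "targets": [
    [0, 0, 0.001, 0, 0, 0, 0.9],
    [0, 0, 0.002, 0, 0, 0, 0.9],
    [0, 0, 0.002, 0, 0, 0, 0.9]
  ]
}}

```text
time: 21.18
tool_pos: [443.4, 264.2, 28.6]
tcp_rot: [179.9, -0.0, 95.0]
ft_force: [0.2, -0.4, -1.4]
finger_gap: 21.1
```

Emit:
{"name": "jog_arm", "arguments": {
  "targets": [
    [0, 0, 0.0015, 0, 0, 0, 0.9],
    [0, 0, 0.003, 0, 0, 0, 0.9],
    [0, 0, 0.004, 0, 0, 0, 0.9],
    [0, 0, 0.004, 0, 0, 0, 0.9]
  ]
}}

```text
time: 21.52
tool_pos: [442.0, 264.2, 23.4]
tcp_rot: [-180.0, -0.0, 95.1]
ft_force: [-0.0, 0.6, -1.5]
finger_gap: 20.9
```

Emit:
{"name": "jog_arm", "arguments": {
  "targets": [
    [0, 0, 0.0006, 0, 0, 0, 0.9],
    [0, 0, 0.0012, 0, 0, 0, 0.9],
    [0, 0, 0.0012, 0, 0, 0, 0.9]
  ]
}}

```text
time: 21.77
tool_pos: [442.1, 264.3, 23.1]
tcp_rot: [-180.0, -0.0, 95.1]
ft_force: [-4.0, -2.0, 9.1]
finger_gap: 20.9
```

Contact is at 23.1, the same as at pick-up. Releasing and backing off.

Emit:
{"name": "jog_arm", "arguments": {
  "targets": [
    [0, 0, -0.0005, 0, 0, 0, 0.65],
    [0, 0, -0.0005, 0, 0, 0, 0.55],
    [0, 0, -0.0005, 0, 0, 0, 0.5],
    [0, 0, -0.0005, 0, 0, 0, 0.45],
    [0, 0, -0.0005, 0, 0, 0, 0.4]
  ]
}}

```text
time: 22.18
tool_pos: [441.9, 264.1, 22.4]
tcp_rot: [-179.9, 0.0, 95.1]
ft_force: [-0.5, -0.8, 0.3]
finger_gap: 50.9
```

Emit:
{"name": "jog_arm", "arguments": {
  "targets": [
    [0, 0, -0.01, 0, 0, 0, 0.4],
    [0, 0, -0.035, 0, 0, 0, 0.4],
    [0, 0, -0.07, 0, 0, 0, 0.4],
    [0, 0, -0.105, 0, 0, 0, 0.4],
    [0, 0, -0.14, 0, 0, 0, 0.4]
  ]
}}

```text
time: 22.6
tool_pos: [441.6, 263.9, 164.6]
tcp_rot: [-179.9, 0.0, 95.1]
ft_force: [0.2, 0.2, 0.2]
finger_gap: 51.2
```

Emit:
{"name": "jog_arm", "arguments": {
  "targets": [
    [0.03, 0, -0.02, 0, 0, 0, 0.4],
    [0.06, 0, -0.04, 0, 0, 0, 0.4],
    [0.09, 0, -0.04, 0, 0, 0, 0.4],
    [0.1, 0, -0.04, 0, 0, 0, 0.4],
    [0.1, 0, -0.04, 0, 0, 0, 0.4]
  ]
}}

```text
time: 23.02
tool_pos: [432.7, 365.7, 203.2]
tcp_rot: [-180.0, -0.0, 95.2]
ft_force: [0.2, -0.8, -0.7]
finger_gap: 51.2
```

```bash
python3 - <<'E'
from bench import r
from h import *
w=r.snapshot("wrist")["pixels"][:,:,::-1]; cv2.imwrite("pics/p17w.png",w)
s=r.snapshot("side"); a=s["pixels"][130:350,150:430,::-1]
s=r.snapshot("scene"); b=s["pixels"][160:380,200:420,::-1]
cv2.imwrite("pics/p17.png",cv2.resize(np.hstack([a,b]),None,fx=1.6,fy=1.6))
row(r,442,264,200,95)
E
```

```text
t 23.17 at [433.  362.6 201.8] rpy [-1.7987e+02  8.0000e-02  9.5060e+01] gap 51.6 F [ 0.2 -0.7 -1.3]
ROW [-0.099   0.0003  0.0019] [-0.0023  0.0014  0.001 ]
```

View pics/p17.png

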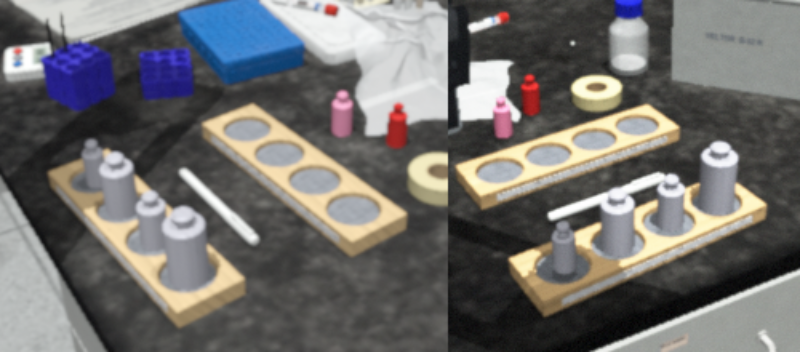

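View pics/p17w.png

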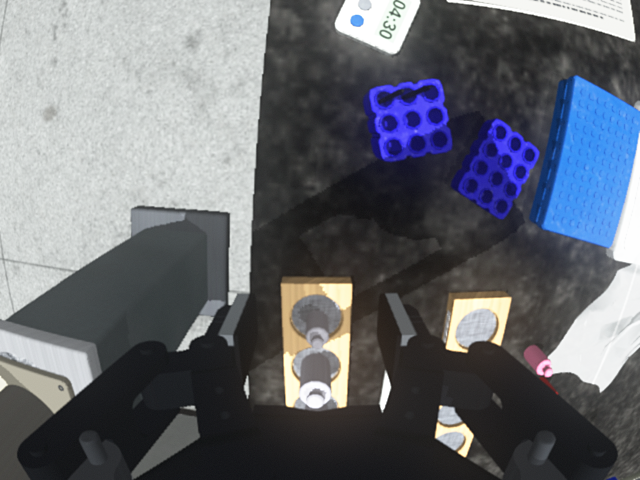

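Both views show the return block reading d, b, c, a from left to right, all upright within their seats. The start block is empty and the pink and red look-alikes are untouched. Handing in.

```bash
python3 -c "
from bench import r
print(r.hand_in())"
```

```text
the job is handed in; nothing more can be done
None
```

All four weights are now in the return block in reverse order. They started as a, c, b, d from left to right and now stand as d, b, c, a. The job took about 23 s of the 112 s allowed.

- **Setting down:** Each weight touched down within about 0.2 mm of the TCP height read when it was gripped. The contact force read at the end of each lowering was about 7.5 to 11 N upwards.
- **Final check:** The last scene and side pictures show all four upright inside their seats. The start block is empty, the pink and red look-alikes are where they were, and the gripper is clear.
- **Disagreements:** At the start, the scene and side cameras disagreed by about 8 mm in x, so I relied on the wrist-camera seat positions. Seats re-measured during the work were within about 1 mm of those. The camera readings of weight b's position differed by up to 6 mm in y, so I gripped it at a value in between.

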